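# Make up the casting kit and the glaze-trial kit

### The job

Make up the two kits from the stock on the bench: the white sprig mould, the black stopper from the front of the bench and the longer wooden wedge go in the blue tray, and the terracotta test cup and the dark brown tile go in the yellow tray. Set each one upright and squarely on its own black outline, released and at rest, and leave the green tile and the shorter wedge where they lie.

Things in the scene. Friction and masses are not known exactly. Their poses are not given: they have to be found in the camera images.
- casting_tray: Blue-rimmed kit tray, fixed, 131 x 231 mm (x, y) without end tabs, grey floor 4 mm and lip 7 mm above the bench. Origin: centre of underside. Black outlines in a row on its floor, all at its x = 0: y = -80 mm rectangle for the sprig mould (its 50 mm side along tray x), y = 0 square for the stopper (sides along x, y), y = +80 mm long rectangle for the wedge (its length along tray x).
- trial_tray: Yellow-rimmed kit tray, fixed, 131 x 181 mm (x, y) without end tabs, grey floor 4 mm and lip 7 mm above the bench. Origin: centre of underside. Black outlines in a row on its floor, all at its x = 0: y = -42 mm disc for the test cup, y = +42 mm rectangle for the brown tile (its 62 mm side along tray x).
- sprig_mould: White plaster block with a small flower pattern on its top, 40 x 50 x 26 mm (x, y, z), solid. Origin at the centre of its underside, z up.
- stopper: Black rubber pouring stopper, in the stock along the front of the bench (not the one at the far back left), a solid block with a square foot 44 x 44 mm, slightly narrower at the top, 50 mm high. Origin at the centre of its underside, z up; sides along its x and y.
- long_wedge: The longer of two hardwood wedges, 32 x 100 mm (x, y), 26 mm high at its thick end (-y), sloping evenly to a thin edge at +y; its vertical sides are 32 mm apart along x. Origin at the centre of its underside, z up.
- test_cup: Terracotta test cup, open at the top, round, 62 mm across the rim, about 50 mm across the foot, 53 mm high. Origin at the centre of its underside, z up along its axis. Its yaw does not matter.
- brown_tile: Flat glaze test tile with a dark brown glazed end, the rest pale clay, 62 x 38 x 8 mm (x, y, z). Origin at the centre of its underside, z up.
- green_tile: Not wanted: the same kind of tile with a green glazed end, 62 x 38 x 8 mm; leave it where it lies. Origin at the centre of its underside.
- short_wedge: Not wanted: the shorter hardwood wedge, 32 x 70 mm (x, y), 26 mm high at its thick end; leave it where it lies. Origin at the centre of its underside.
Not all that is in view belongs to the job. Of the things that look like the stopper, the largest one is meant.

How it is judged:
By the outcome, as a careful person would: the job done as asked, in the order asked, and still so for the second after the job is handed in, with the robot touching nothing.
It also fails if it takes over 136 s, if anything falls off the work surface, if the arm or the gripper's body presses on something with over 40 N, if the wrist force passes 120 N, or if a joint passes its speed limit or range.

### The arm

A 6-joint arm with a two-finger parallel gripper is mounted at the origin on a cart in front of the work surface, level with it; the furniture and walls round the work are solid. World frame = base frame: x ahead of the robot, y to its left, z up, the work surface at z = 0. Lengths are in m, angles in rad, forces in N, time in s.
With the tool pointing down it reaches from about 0.325 to 0.9 m from the base axis. Payload 6.1 kg.
Tool frame: the origin (TCP) lies midway between the tips of the shut fingers; the grasp point (between the pads) lies 19 mm behind it; z points along the fingers, x is the direction in which the jaws open and shut, and the axes are right-handed (so a half turn about z gives the same grasp; the last joint's range is limited). The gripper opens to 87 mm and grips with 3 to 60 N. Pads are 19 mm wide; open, the fingers measure 117 mm over their backs; the gripper's body (75 mm by 190 mm) begins 51 mm behind the grasp point.
Start: joints at [1.024, 0.22, 1.526, -0, 1.395, -0.126], TCP at [0.255, 0.57, 0.223] pointing down, gripper open.
Joint ranges: [-2.98, 2.98], [-0.91, 2.08], [0.09, 2.57], [-1.24, 4.39], [0.2, 2.65], [-2.68, 2.68]. Speed limits (rad/s): [2.57, 2.57, 3.01, 3.14, 3.14, 3.14].

### API

Orientations are given as a unit quaternion [w, x, y, z].
In Python, from bench import r gives the robot as it stands. The module is installed in compiled form; this text tells all that it offers.
- The arm moves only by the tool drive_tool, never from a script. Its argument "rows" is text: rows parted by semicolons, each of 5 numbers parted by spaces: the shift along the world's x, y, z in mm, then the turn about the world's z in rad, then the finger opening in mm, from 0 to 87. A call has 1 to 20 rows; each row shifts and turns the pose as measured when the row begins; what a row does not reach is not made up. A row lasts 1/12 s, in which the tool goes at most 41.7 mm and 7.16 degrees, less where a joint would pass 70% of its speed; a pose out of reach is approached as far as the arm can. A call with a gripper value outside its range is refused whole. The fingers move at their own pace and stop on an object; "force" is the grip in N (left out, the last holds). Time passes only in rows, so rows that do not move let the fingers close. It gives the time, the measured TCP pose, the force and the opening at its end, in the units of the state.
- r.get_obs(): the state, without advancing time (a new reading comes with each control period).
- r.capture(name): name is "scene" or "top" or "wrist"; returns a dict with "frame" (384x512x3 uint8, red, green, blue), "fx", "fy", "cx", "cy" (pixels), "R" (3x3) and "t" (3): a world point X has camera coordinates R X + t. Camera axes: x right, y down, z forward; pixel columns grow to the right and rows downward; lengths in m; the calibration is good to about 2 mm. A picture is of the moment at which its call begins. There is no depth.
- r.sign_off(): hands the job in, once; it reports no verdict.
The state is a dict: "clock": time; "qpos": joint angles; "dq": joint speeds; "joint_efforts": joint torques, N m; "tcp_pos": TCP position; "ee_rot": TCP orientation; "contact_force": force on the tool from outside, world axes, zero at the start; "wrist_torque": the same for the moment, N m; "finger_gap": finger opening in m.
Only numpy, scipy, OpenCV 4.12 (cv2) and the standard library are available. Lean on these libraries where they do the work, as an engineer would, in place of code of your own. Each camera call takes 0.05 s, during which the arm holds its last target.

## Working session

There is one attempt and no reset: what is moved stays moved. The work goes in short steps, Python scripts to look and compute and a tool call to move; the robot and the scene stay as the last step left them, time stands still between calls to the robot, and variables do not carry over. Pictures are saved under pics/ and viewed, and the job is handed in when it is done.

Besides the shell and the picture viewer there is one more tool, called after "Emit:" as a command line: name --argument value ..., lists and objects as JSON in quotes. drive_tool: Moves the arm, as the interface text tells. Its arguments: {"type":"object","properties":{"rows":{"type":"string"},"force":{"type":"number"}},"required":["rows"]}

```bash
mkdir -p pics; python3 - <<'E'
from bench import r
import cv2,pickle
o=r.get_obs();print(o)
for n in("scene","top","wrist"):
    c=r.capture(n);pickle.dump(c,open(f"pics/{n}0.pkl","wb"))
    cv2.imwrite(f"pics/{n}0.png",cv2.resize(c["frame"][:,:,::-1],(800,600),interpolation=cv2.INTER_CUBIC))
    print(n,c["fx"],c["fy"],c["cx"],c["cy"],c["R"],c["t"])
E
```

```text
{'clock': 0.0, 'qpos': array([ 1.02389650e+00,  2.21250537e-01,  1.52758634e+00, -6.93546753e-07,
        1.39469115e+00, -1.26096133e-01]), 'dq': array([ 2.16771059e-04,  7.46094882e-05,  1.18001609e-03, -7.86636115e-04,
        7.35743429e-05, -8.65524774e-04]), 'joint_efforts': array([-9.38639678e-04, -4.94650197e+01, -3.87353218e+01,  6.95410534e-02,
        5.78570680e-02, -1.37531792e-04]), 'tcp_pos': array([0.25499135, 0.56995097, 0.22143524]), 'ee_rot': array([ 4.20260358e-04,  8.39193879e-01,  5.43831497e-01, -8.71667110e-04]), 'contact_force': array([ 0.46162528, -0.15653318,  0.14090397]), 'wrist_torque': array([ 0.01863776, -0.03574135,  0.00449013]), 'finger_gap': 0.08683851363854501}
scene 448.31486556792305 448.31486556792305 257.7790750028339 187.23236954157886 [[ 0.62372183 -0.78156005  0.01161735]
 [-0.47798706 -0.39313183 -0.78547803]
 [ 0.6184654   0.48436685 -0.6187805 ]] [-0.36194203  0.24953642  0.98796158]
top 376.6685043338316 376.6685043338316 260.37010803379326 190.1951073891868 [[-0.01900822 -0.99963552  0.01917048]
 [-0.99368775  0.01676793 -0.11092106]
 [ 0.11055919 -0.02115788 -0.99364431]] [-0.05823074  0.51159144  1.17493474]
wrist 299.54313708557873 299.54313708557873 258.0033314468499 186.81352803312686 [[ 0.40923595  0.91242611 -0.00213003]
 [ 0.87710199 -0.39274715  0.27648104]
 [ 0.25143195 -0.11501424 -0.96101701]] [-0.6228204  -0.03327318  0.3913352 ]
```

View pics/scene0.png

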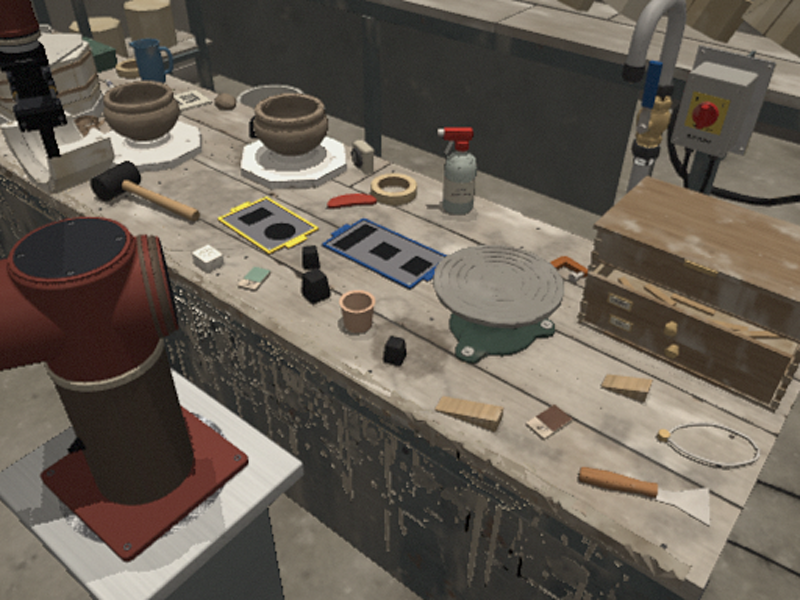

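View pics/top0.png

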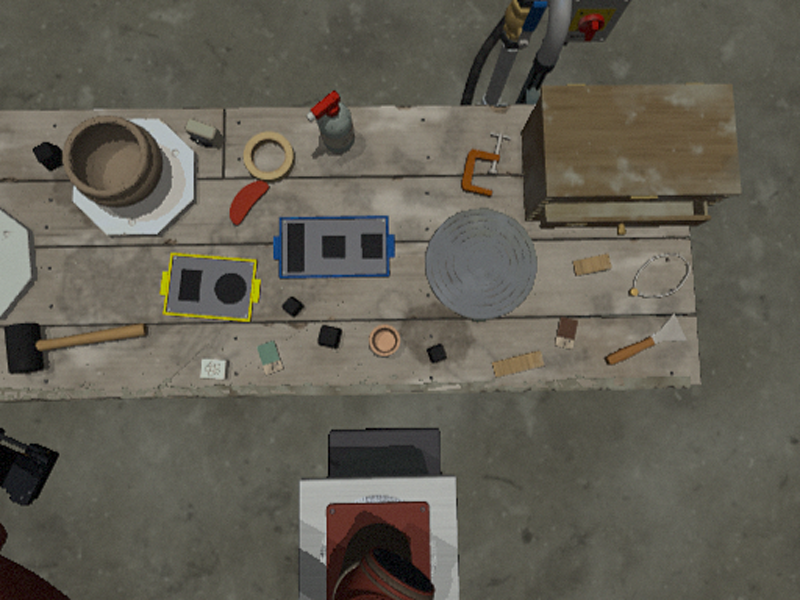

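View pics/wrist0.png

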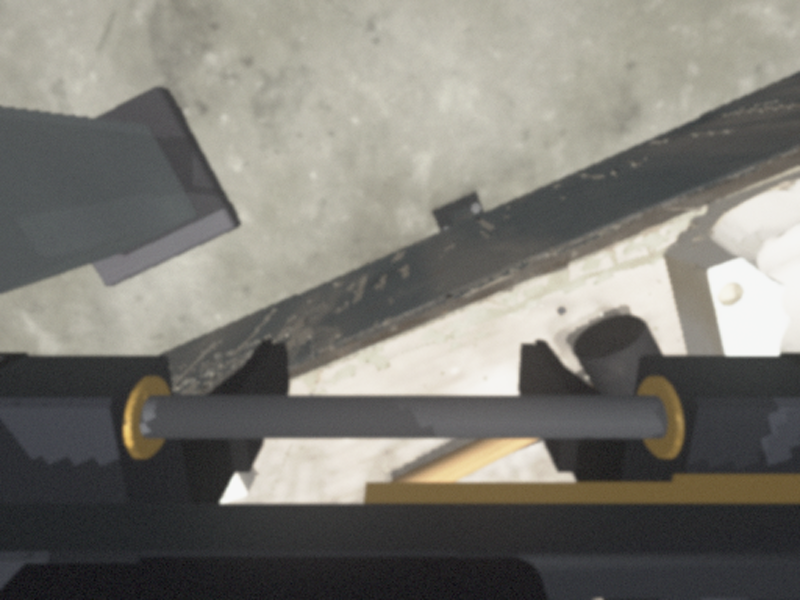

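```bash
cat > h.py <<'E'
import numpy as np,cv2,pickle
def ray(c,uv):
    uv=np.atleast_2d(uv).astype(float)
    d=np.c_[(uv[:,0]-c["cx"])/c["fx"],(uv[:,1]-c["cy"])/c["fy"],np.ones(len(uv))]@c["R"]
    return -c["R"].T@c["t"],d
def plane(c,uv,z):
    o,d=ray(c,uv); s=(z-o[2])/d[:,2]
    return o+d*s[:,None]
def proj(c,X):
    q=np.atleast_2d(X)@c["R"].T+c["t"]
    return np.c_[q[:,0]/q[:,2]*c["fx"]+c["cx"],q[:,1]/q[:,2]*c["fy"]+c["cy"]]
def crop(c,x0,y0,x1,y1,k,name):
    cv2.imwrite(name,cv2.resize(c["frame"][y0:y1,x0:x1,::-1],None,fx=k,fy=k,interpolation=cv2.INTER_NEAREST))
E
python3 - <<'E'
from h import *
c=pickle.load(open("pics/top0.pkl","rb"))
crop(c,95,130,355,255,3,"pics/topcrop.png")
f=c["frame"].astype(int);R,G,B=f[...,0],f[...,1],f[...,2];mx=f.max(2);mn=f.min(2)
def rep(mask,z,box,name,minA=20):
    m=np.zeros(mask.shape,np.uint8);x0,y0,x1,y1=box;m[y0:y1,x0:x1]=mask[y0:y1,x0:x1]
    cs,_=cv2.findContours(m,cv2.RETR_EXTERNAL,cv2.CHAIN_APPROX_NONE)
    for k in cs:
        if cv2.contourArea(k)<minA: continue
        p=plane(c,k[:,0,:],z); r=cv2.minAreaRect((p[:,:2]*1000).astype(np.float32))
        print(name,np.round(k.mean(0)[0],0),"ctr mm",np.round(r[0],1),"size",np.round(r[1],1),"ang",round(r[2],1))
rep((B>R+40),.007,(150,120,270,190),"blue")
rep((R>B+80)&(G>B+60),.007,(95,150,180,215),"yellow")
rep(mx<50,.004,(180,140,250,180),"outl blue")
rep(mx<50,.004,(108,165,162,200),"outl yel")
rep(mx<50,.05,(175,185,300,240),"black")
rep((R>130)&(R-B>35)&(R<255),.053,(230,200,262,235),"cup")
rep((mn>175),.026,(120,220,155,250),"mould")
print(f[170,470//2*1][:], f[350*64//100//1, 200])
E
```

```text
blue [213. 158.] ctr mm [623.6  83.4] size [128.7 252.2] ang 0.5
yellow [134. 183.] ctr mm [542.6 340.7] size [203.8 131. ] ang 84.2
outl blue [213. 157.] ctr mm [624.   85.8] size [46.3 43.4] ang 89.2
outl blue [238. 157.] ctr mm [624.5   5.3] size [42.8 46.9] ang 89.2
outl blue [189. 158.] ctr mm [623.8 164.4] size [100.5  32.9] ang 0.0
outl yel [147. 184.] ctr mm [539.8 301.6] size [61.8 59. ] ang 89.1
outl yel [121. 182.] ctr mm [548.  383.6] size [40.7 62.9] ang 84.2
black [279. 226.] ctr mm [ 396.1 -122.5] size [31.3 31.6] ang 17.2
black [211. 215.] ctr mm [433.   89.3] size [41.6 39.9] ang 75.6
black [187. 196.] ctr mm [494.6 162.1] size [34.  31.6] ang 52.4
cup [246. 217.] ctr mm [424.1 -19.9] size [61.5 59.1] ang 44.0
[106 106 109] [127 119 107]
```

View pics/topcrop.png

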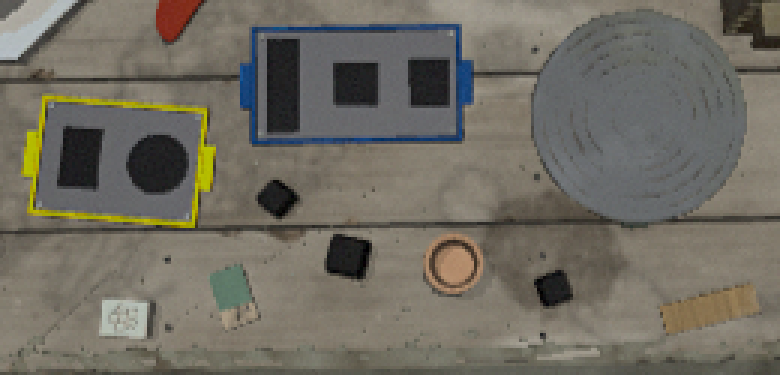

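```bash
python3 - <<'E'
from h import *
c=pickle.load(open("pics/top0.pkl","rb"))
crop(c,120,210,170,250,12,"pics/tc1.png")
crop(c,300,195,390,245,8,"pics/tc2.png")
crop(c,170,185,300,235,6,"pics/tc3.png")
w=pickle.load(open("pics/wrist0.pkl","rb"));print(-w["R"].T@w["t"])
E
```

```text
[0.1856703  0.60021876 0.38395256]
```

View pics/tc1.png

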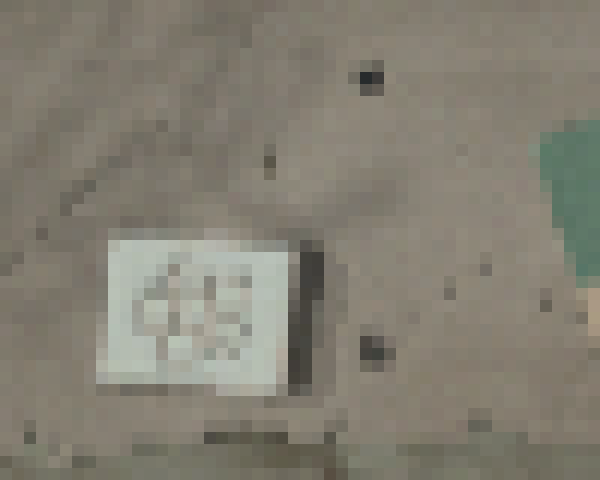

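View pics/tc2.png

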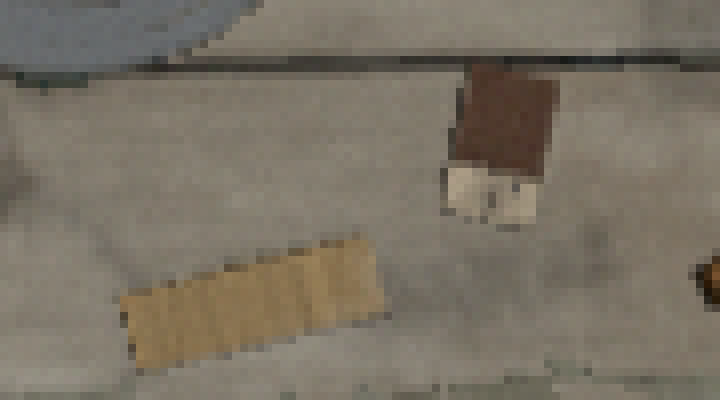

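View pics/tc3.png

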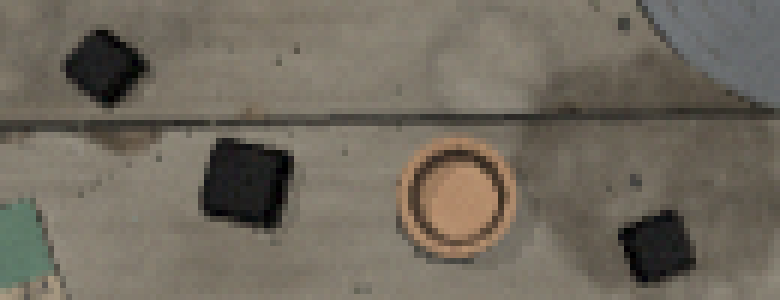

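```bash
python3 - <<'E'
from h import *
c=pickle.load(open("pics/top0.pkl","rb"))
def q(pts,z):
    p=plane(c,np.array(pts),z)*1000;print(np.round(p.mean(0),1),[np.round(np.linalg.norm(p[i]-p[(i+1)%4]),1) for i in range(4)],"edges ang",[round(np.degrees(np.arctan2(*(p[(i+1)%4]-p[i])[[1,0]])),1) for i in range(4)])
q([(128.5,229.6),(143.7,230.6),(142.9,242.8),(127.6,241.8)],.026)
q([(315,232),(345.8,224.4),(347.9,234.6),(317,241.3)],.013)
q([(358.5,202.8),(369.5,204.8),(366.9,223.3),(355,221.5)],.008)
s=pickle.load(open("pics/scene0.pkl","rb"))
crop(s,270,235,430,300,5,"pics/sc1.png")
crop(s,120,150,270,240,5,"pics/sc2.png")
E
```

```text
[372. 327.  26.] [np.float64(47.8), np.float64(38.1), np.float64(47.9), np.float64(38.1)] edges ang [np.float64(-94.8), np.float64(177.1), np.float64(85.2), np.float64(-3.1)]
[ 370.  -293.3   13. ] [np.float64(102.8), np.float64(33.2), np.float64(102.1), np.float64(30.2)] edges ang [np.float64(-77.4), np.float64(-170.8), np.float64(100.9), np.float64(10.3)]
[ 432.5 -398.     8. ] [np.float64(36.4), np.float64(60.9), np.float64(39.0), np.float64(62.1)] edges ang [np.float64(-101.3), np.float64(169.1), np.float64(80.4), np.float64(-13.3)]
```

View pics/sc1.png

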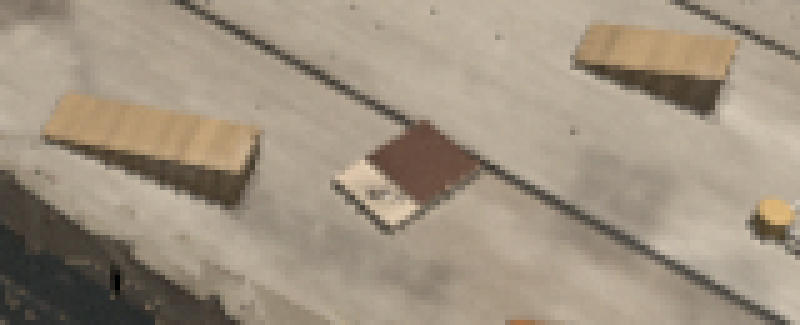

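View pics/sc2.png

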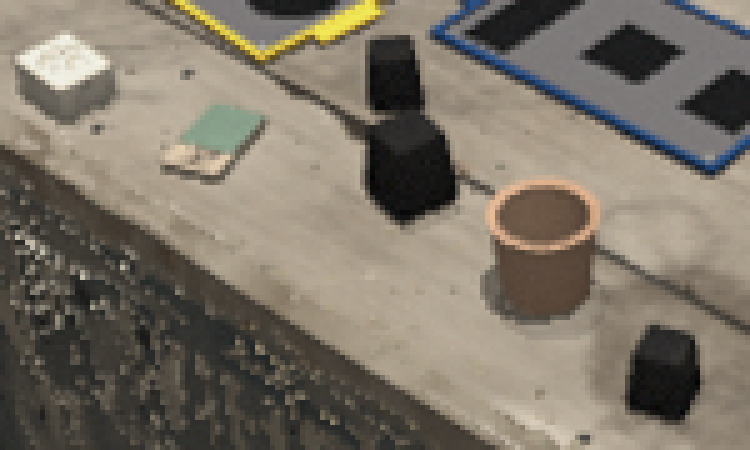

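Black stopper candidates in the top image are at (211,215), about 42 mm across, (187,196), about 32 mm, and (279,226), about 31 mm. The one meant is (211,215), the largest, and the enlarged crops confirm it. The long wedge is at (331,233), 102 mm long, with its thick end to the right. The brown tile is at (362,213). First I move over the mould.

Emit:
drive_tool --rows "13 -27 -6 0.04 87;13 -27 -6 0.04 87;13 -27 -6 0.04 87;13 -27 -6 0.04 87;13 -27 -6 0.04 87;13 -27 -6 0.04 87;13 -27 -6 0.04 87;13 -27 -6 0.04 87;13 -27 -6 0.03 87;0 0 0 0 87" --force 20

```text
clock: 0.98
tcp_pos: [0.3717, 0.3167, 0.1622]
ee_rot: [-0.0, 0.723, 0.691, -0.003]
contact_force: [-0.1, -0.0, -0.3]
finger_gap: 0.087
```

```bash
cat >> h.py <<'E'
def look(name,tag,show=True):
    from bench import r
    c=r.capture(name);pickle.dump(c,open(f"pics/{tag}.pkl","wb"))
    cv2.imwrite(f"pics/{tag}.png",cv2.resize(c["frame"][:,:,::-1],(800,600),interpolation=cv2.INTER_CUBIC))
    return c
def st():
    from bench import r
    o=r.get_obs();w,x,y,z=o["ee_rot"]
    phi=np.degrees(np.arctan2(2*(x*y+w*z),1-2*(y*y+z*z)))
    print("t",round(o["clock"],2),"tcp",np.round(o["tcp_pos"]*1000,1),"phi",round(phi,2),"gap",round(o["finger_gap"]*1000,1),"F",np.round(o["contact_force"],1),"q",np.round(o["qpos"],2))
    return o,phi
def rects(c,mask,z,box,name,minA=60):
    m=np.zeros(mask.shape,np.uint8);x0,y0,x1,y1=box;m[y0:y1,x0:x1]=mask[y0:y1,x0:x1]
    cs,_=cv2.findContours(m,cv2.RETR_EXTERNAL,cv2.CHAIN_APPROX_NONE)
    for k in cs:
        if cv2.contourArea(k)<minA: continue
        p=plane(c,k[:,0,:],z); r=cv2.minAreaRect((p[:,:2]*1000).astype(np.float32))
        print(name,"px",np.round(k.mean(0)[0],0),"ctr",np.round(r[0],1),"size",np.round(r[1],1),"ang",round(r[2],1))
E
python3 - <<'E'
from h import *
o,phi=st(); look("wrist","w1"); st()
E
```

```text
t 0.98 tcp [371.7 316.7 162.2] phi 87.35 gap 87.0 F [-0.1 -0.  -0.3] q [ 0.54 -0.05  1.93 -0.    1.27 -0.98]
t 1.03 tcp [371.1 318.5 162.8] phi 87.25 gap 86.9 F [-0.   0.6  0.2] q [ 0.55 -0.05  1.93  0.    1.27 -0.98]
```

View pics/w1.png

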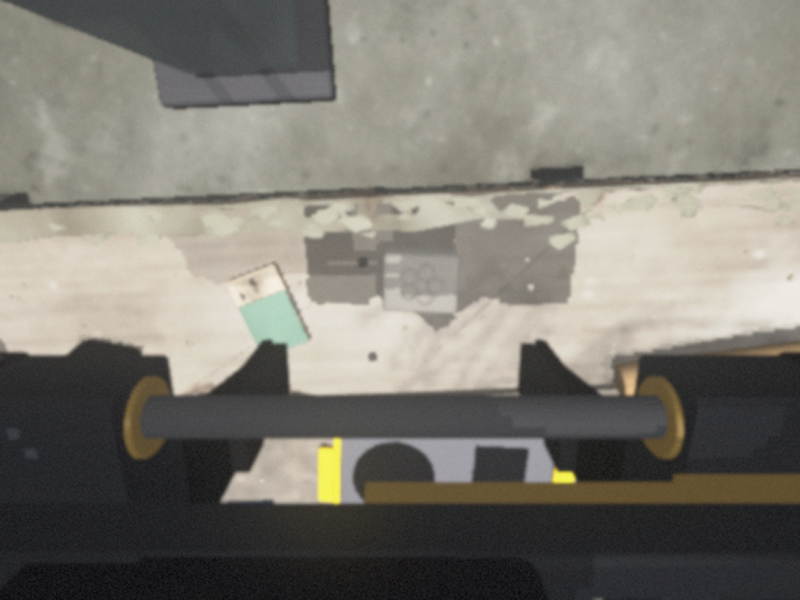

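```bash
python3 - <<'E'
from h import *
c=pickle.load(open("pics/w1.pkl","rb"))
crop(c,225,140,315,215,8,"pics/w1c.png")
print(proj(c,[[.372,.327,.026],[.3711,.3185,.0]]))
E
```

```text
[[269.62491204 177.99677588]
 [261.16942047 171.83896548]]
```

View pics/w1c.png

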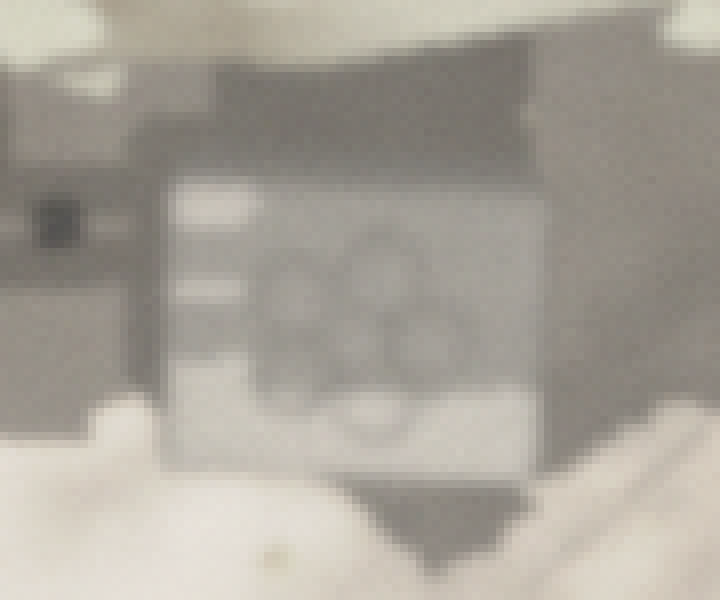

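```bash
python3 - <<'E'
from h import *
c=pickle.load(open("pics/w1.pkl","rb"))
p=plane(c,np.array([(168,182),(545,188),(537,484),(160,468)])/8+[225,140]-.5,.026)*1000
print(np.round(p,1),p.mean(0)); 
for i in range(4):
    d=p[(i+1)%4]-p[i];print(np.linalg.norm(d),np.degrees(np.arctan2(d[1],d[0])))
E
```

```text
[[354.4 303.2  26. ]
 [357.4 350.9  26. ]
 [396.9 349.2  26. ]
 [392.4 299.9  26. ]] [375.27213111 325.78365697  26.        ]
47.779004224536656 86.41955556160565
39.47917860105522 -2.4161034368458565
49.49592093395796 -95.17968950104351
38.10019501723636 175.0728929553558
```

Emit:
drive_tool --rows "3 7 -30 -0.02 87;0 0 -35 0 87;0 0 -35 0 87;0 0 -25 0 87;0 0 -15 0 87;0 0 -5 0 87;0 0 0 0 87"

```text
clock: 1.62
tcp_pos: [0.3747, 0.3316, 0.0163]
ee_rot: [-0.001, 0.733, 0.681, 0.003]
contact_force: [-0.2, 0.1, -0.4]
finger_gap: 0.0869
```

```bash
python3 - <<'E'
from h import *
st(); look("wrist","w2");st()
E
```

```text
t 1.62 tcp [374.7 331.6  16.3] phi 85.78 gap 86.9 F [-0.2  0.1 -0.4] q [ 0.56  0.18  2.    0.    0.95 -0.94]
t 1.67 tcp [374.9 331.7  16.9] phi 85.79 gap 87.2 F [-0.7 -0.8  0.1] q [ 0.56  0.18  2.    0.01  0.96 -0.94]
```

View pics/w2.png

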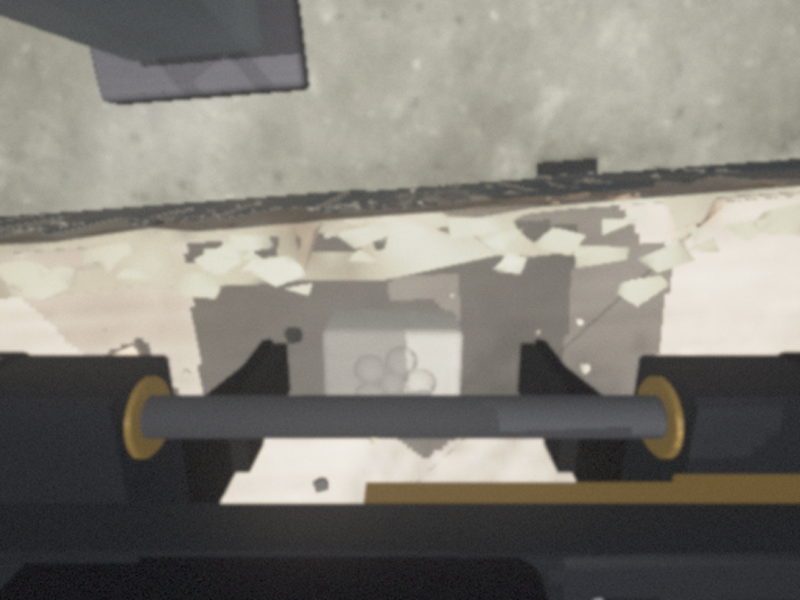

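Emit:
drive_tool --rows "0 -5 -8 0 87;0 0 -3 0 87;0 0 0 0 40;0 0 0 0 40;0 0 0 0 40;0 0 0 0 40;0 0 0 0 40;0 0 0 0 40"

```text
clock: 2.33
tcp_pos: [0.3796, 0.3301, 0.0116]
ee_rot: [-0.0, 0.732, 0.681, 0.009]
contact_force: [-0.3, -0.3, -0.5]
finger_gap: 0.0548
```

```bash
python3 - <<'E'
from h import *
st(); look("wrist","w3");st()
E
```

```text
t 2.33 tcp [379.6 330.1  11.6] phi 85.81 gap 54.8 F [-0.3 -0.3 -0.5] q [ 0.56  0.18  2.01  0.01  0.93 -0.94]
t 2.38 tcp [379.5 330.   11.6] phi 85.81 gap 50.7 F [-0.4 -2.1  1.3] q [ 0.56  0.18  2.01  0.01  0.93 -0.94]
```

View pics/w3.png

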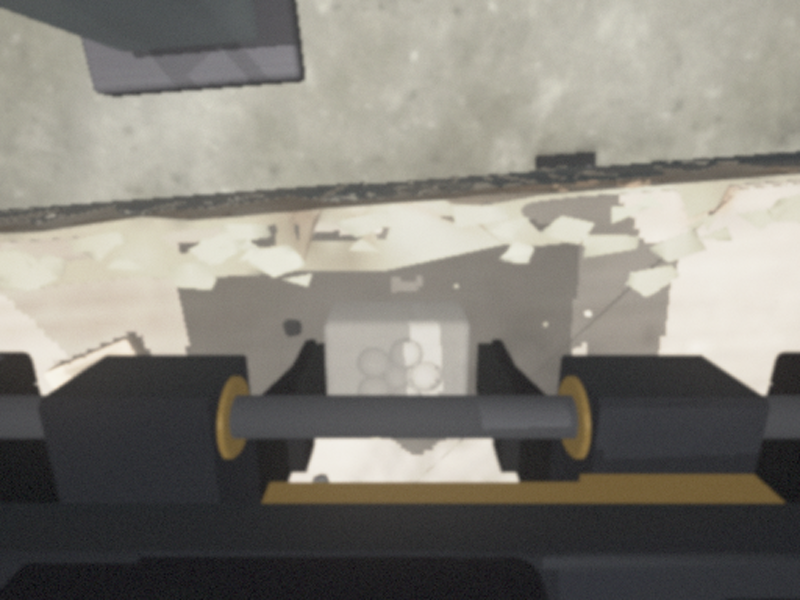

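Emit:
drive_tool --rows "0 0 0 0 40;0 0 0 0 40;0 0 20 0 40;0 0 35 0 40;0 0 35 0 40;0 0 0 0 40" --force 25

```text
clock: 2.88
tcp_pos: [0.3753, 0.3274, 0.1005]
ee_rot: [-0.002, 0.733, 0.681, 0.004]
contact_force: [1.2, 1.1, -0.2]
finger_gap: 0.0498
```

```bash
python3 - <<'E'
from h import *
st(); c=look("wrist","w4");o,_=st();print(o["ee_rot"])
crop(c,195,170,315,260,6,"pics/w4c.png")
E
```

```text
t 2.88 tcp [375.3 327.4 100.5] phi 85.79 gap 49.8 F [ 1.2  1.1 -0.2] q [ 0.56  0.04  1.97  0.    1.13 -0.94]
t 2.93 tcp [374.  326.5  97.8] phi 85.78 gap 49.9 F [-0.7  0.3 -1.5] q [ 0.56  0.04  1.97  0.    1.12 -0.94]
[-0.0017606   0.73264398  0.68060521  0.0024979 ]
```

View pics/w4c.png

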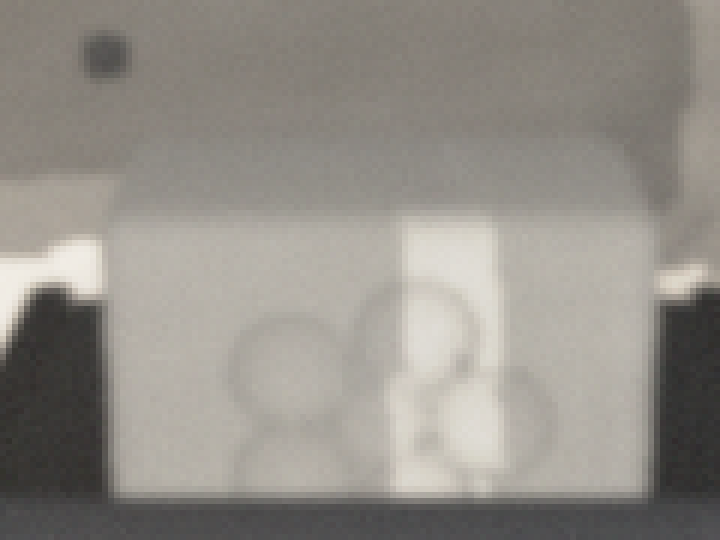

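```bash
python3 - <<'E'
from h import *
c=pickle.load(open("pics/w4.pkl","rb"))
uv=np.array([(212.8,205.5),(304.2,205.5)])-.5
o,d=ray(c,uv)
print((o+d*.1639)*1000); p=plane(c,uv,.112)*1000;print(p,np.linalg.norm(p[1]-p[0]))
E
```

```text
[[352.23240918 302.77346095 107.94903266]
 [355.94960484 352.644658   108.33505183]]
[[350.83261596 303.50285385 112.        ]
 [354.5917844  352.1222346  112.        ]] 48.76449048068492
```

Emit:
drive_tool --rows "19 -25 3 -0.115 40;19 -25 3 -0.115 40;19 -25 3 -0.115 40;19 -25 3 -0.115 40;19 -25 3 -0.115 40;19 -25 3 -0.115 40;19 -25 3 -0.115 40;19 -25 0 -0.115 40;19 -25 0 -0.115 40;19 -25 0 -0.115 40;19 -25 0 -0.115 40;19 -25 0 -0.115 40;19 -25 0 -0.115 40;0 0 0 0 40;0 0 0 0 40"

```text
clock: 4.18
tcp_pos: [0.6136, -0.0169, 0.0926]
ee_rot: [-0.007, 0.999, -0.035, -0.01]
contact_force: [-0.4, -0.8, -1.7]
finger_gap: 0.0499
```

```bash
python3 - <<'E'
from h import *
st(); c=look("wrist","w5");o,_=st();print(o["ee_rot"])
E
```

```text
t 4.18 tcp [613.6 -16.9  92.6] phi -3.96 gap 49.9 F [-0.4 -0.8 -1.7] q [-0.16  0.33  1.65  0.01  1.18 -0.1 ]
t 4.23 tcp [613.3 -16.9  92.4] phi -3.93 gap 49.9 F [-1.   0.1 -1.9] q [-0.16  0.33  1.65  0.01  1.18 -0.1 ]
[-0.00668191  0.99933979 -0.03430787 -0.00991495]
```

View pics/w5.png

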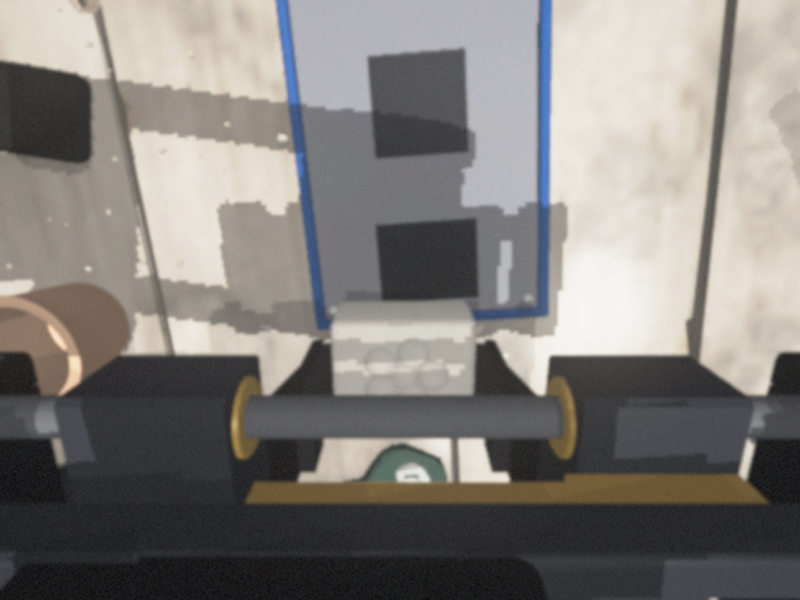

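```bash
python3 - <<'E'
from h import *
c=pickle.load(open("pics/w5.pkl","rb"))
f=c["frame"].astype(int)
print(f[50:100:10,268].tolist(),f[160,270],f[170,230])
rects(c,f.max(2)<85,.004,(225,20,320,110),"stop")
rects(c,f.max(2)<70,.004,(225,135,320,192),"mould")
B=(f[...,2]>f[...,0]+50)
ys,xs=np.nonzero(B)
for (x0,x1,n) in((170,215,"L"),(335,360,"R")):
    m=(xs>x0)&(xs<x1)&(ys>5)&(ys<190)
    pts=[(np.mean(xs[m&(ys==y)]),y) for y in range(5,190,8) if (m&(ys==y)).any()]
    p=plane(c,np.array(pts),.007)*1000; k=np.polyfit(p[:,1],p[:,0],1);print(n,"x at y=85:",np.polyval(k,85),"slope deg",np.degrees(np.arctan(k[0])),p[0],p[-1])
E
```

```text
[[85, 85, 89], [86, 86, 90], [88, 87, 90], [66, 66, 68], [63, 63, 66]] [54 52 54] [117 118 122]
stop px [266.  86.] ctr [626.   71.6] size [24.4 47. ] ang 88.0
mould px [274. 166.] ctr [626.1   3.5] size [52.4 42.3] ang 0.1
L x at y=85: 564.144785018194 slope deg 0.07529084520890077 [564.24032657 125.70487026   7.        ] [564.13990409 -11.21182767   7.        ]
R x at y=85: 688.0364867035987 slope deg -0.14075190067660956 [688.37421967 116.32302364   7.        ] [688.42196621 -19.18646092   7.        ]
```

```bash
python3 - <<'E'
from h import *
c=pickle.load(open("pics/w5.pkl","rb"))
f=c["frame"].astype(int)
rects(c,f.max(2)<102,.004,(225,10,320,110),"stop")
crop(c,205,10,325,215,4,"pics/w5c.png")
E
```

```text
stop px [268.  67.] ctr [625.9  83.4] size [48.5 47.8] ang 0.3
```

View pics/w5c.png

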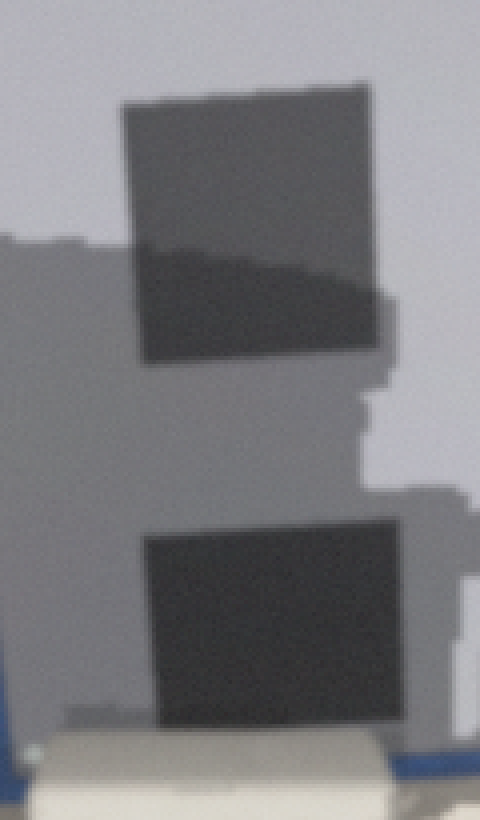

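Emit:
drive_tool --rows "7 9 -10 0.034 40;7 9 -15 0.034 40;0 0 -15 0 40;0 0 0 0 40;0 0 0 0 40"

```text
clock: 4.65
tcp_pos: [0.6226, 0.0061, 0.047]
ee_rot: [-0.007, 1.0, 0.006, -0.014]
contact_force: [-0.3, 0.5, -0.7]
finger_gap: 0.0501
```

```bash
python3 - <<'E'
from h import *
st(); c=look("wrist","w6");o,_=st();print(o["ee_rot"])
crop(c,190,150,340,260,5,"pics/w6c.png")
s=pickle.load(open("pics/scene0.pkl","rb"));f=s["frame"].astype(int)
crop(s,130,110,300,195,4,"pics/sc3.png")
rects(s,f.max(2)<60,.004,(205,140,290,185),"scene",20)
rects(s,f.max(2)<60,.004,(145,125,200,160),"sceneY",20)
E
```

```text
t 4.65 tcp [622.6   6.1  47. ] phi 0.66 gap 50.1 F [-0.3  0.5 -0.7] q [-0.12  0.41  1.64  0.01  1.12 -0.14]
t 4.7 tcp [621.9   6.2  46.6] phi 0.65 gap 49.6 F [-0.4  0.4 -2.5] q [-0.12  0.41  1.64  0.01  1.12 -0.14]
[-0.00725831  0.9998557   0.00556407 -0.01431532]
scene px [207. 180.] ctr [477.2 109.3] size [50.5 14.6] ang 43.9
scene px [266. 170.] ctr [625.3   3.5] size [41.3 50. ] ang 87.9
scene px [246. 160.] ctr [625.3  83.7] size [44.5 43.8] ang 88.9
scene px [226. 151.] ctr [625.8 164.1] size [100.   32.6] ang 0.7
sceneY px [179. 148.] ctr [541.1 299.8] size [53.6 61.8] ang 39.6
sceneY px [163. 138.] ctr [548.7 382.8] size [37.5 64.6] ang 83.7
```

View pics/w6c.png

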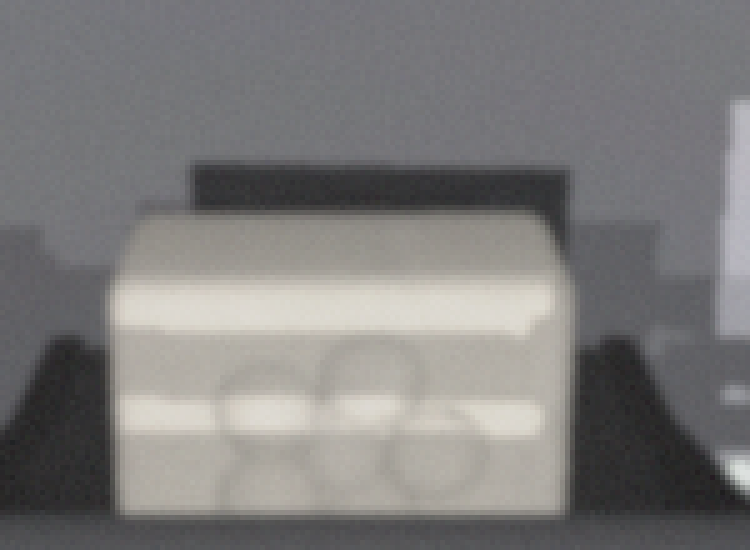

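```bash
python3 - <<'E'
from h import *
c=pickle.load(open("pics/w6.pkl","rb"))
uv=np.array([(212.4,206.5),(304.4,206.5)])-.5
w=uv[1,0]-uv[0,0]
o,d=ray(c,uv)
print((o+d*(299.54*.050/w))*1000)
# bottom front edge
uv=np.array([(190+138/5,150+214/5),(190+546/5,150+214/5)])-.5
w=uv[1,0]-uv[0,0]; o,d=ray(c,uv); print((o+d*(299.54*.050/w))*1000)
E
```

```text
[[597.28194292  25.51227526  56.8584041 ]
 [647.25914216  26.04528648  55.46445621]]
[[596.65050766  26.85727047  34.99058268]
 [646.6277069   27.39028169  33.59663478]]
```

Emit:
drive_tool --rows "4 -3 -10 -0.01 40;1 0 -10 0 40;1 0 -5 0 40;0 0 0 0 40"

```text
clock: 5.03
tcp_pos: [0.6292, 0.0035, 0.0219]
ee_rot: [-0.007, 1.0, 0.001, -0.013]
contact_force: [-0.1, 0.2, -1.8]
finger_gap: 0.05
```

```bash
python3 - <<'E'
from h import *
o,_=st();print(o["ee_rot"])
E
```

```text
t 5.03 tcp [629.2   3.5  21.9] phi 0.1 gap 50.0 F [-0.1  0.2 -1.8] q [-0.13  0.46  1.63  0.01  1.08 -0.13]
[-7.08356147e-03  9.99896367e-01  8.00783423e-04 -1.25075053e-02]
```

Emit:
drive_tool --rows "-3 0 -4 0 40;0 0 -3 0 40;0 0 0 0 40"

```text
clock: 5.28
tcp_pos: [0.6265, 0.0034, 0.0162]
ee_rot: [-0.007, 1.0, 0.001, -0.012]
contact_force: [0.2, -0.7, -1.9]
finger_gap: 0.0497
```

```bash
python3 - <<'E'
from h import *
o,_=st();print(o["ee_rot"]); c=look("wrist","w7"); st()
crop(c,190,150,340,260,5,"pics/w7c.png")
E
```

```text
t 5.28 tcp [626.5   3.4  16.2] phi 0.08 gap 49.7 F [ 0.2 -0.7 -1.9] q [-0.13  0.46  1.64  0.01  1.07 -0.13]
[-7.30759375e-03  9.99896788e-01  6.15729778e-04 -1.23545126e-02]
t 5.33 tcp [626.5   3.4  16.2] phi 0.08 gap 50.2 F [-0.4  0.3 -2. ] q [-0.13  0.46  1.64  0.01  1.07 -0.13]
```

View pics/w7c.png

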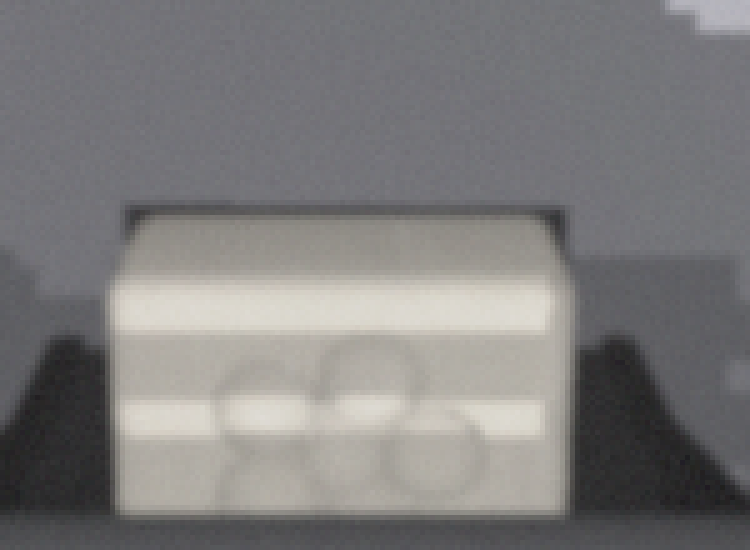

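Emit:
drive_tool --rows "0 0 -3 0 40;0 0 -1 0 40;0 0 0 0 66;0 0 0 0 66;0 0 0 0 66;0 0 15 0 66;0 0 35 0 75;0 0 40 0 75"

```text
clock: 6.0
tcp_pos: [0.6193, 0.0039, 0.0985]
ee_rot: [-0.008, 1.0, 0.0, -0.021]
contact_force: [0.3, -0.5, -0.5]
finger_gap: 0.0714
```

```bash
python3 - <<'E'
from h import *
o,_=st();print(o["ee_rot"]); c=look("wrist","w8"); c=look("top","t8");crop(c,140,120,300,240,5,"pics/t8c.png")
E
```

```text
t 6.0 tcp [619.3   3.9  98.5] phi 0.05 gap 71.4 F [ 0.3 -0.5 -0.5] q [-0.13  0.35  1.61  0.01  1.22 -0.13]
[-8.39379021e-03  9.99750795e-01  2.42642998e-04 -2.06841202e-02]
```

View pics/w8.png

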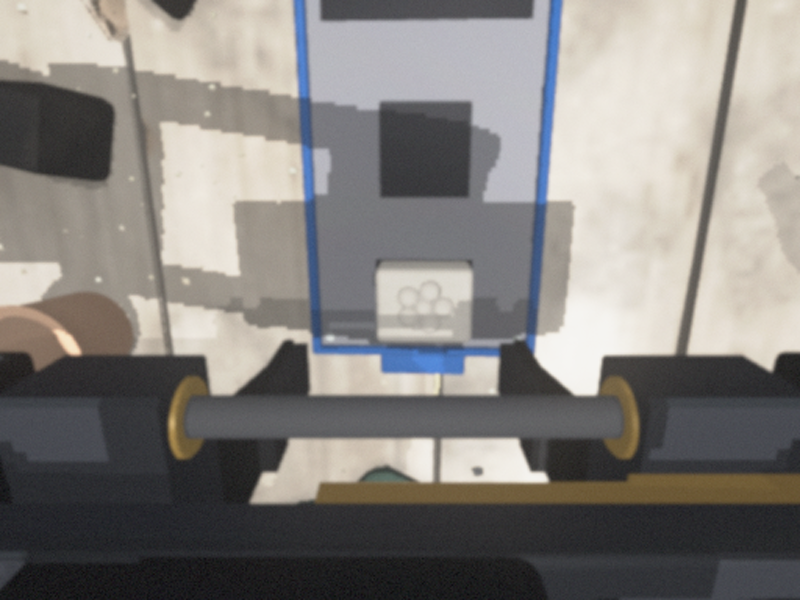

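Emit:
drive_tool --rows "-18 8 15 -0.025 87;-18 8 15 -0.025 87;-18 8 12 -0.025 87;-18 8 10 -0.025 87;-18 8 8 -0.025 87;-18 8 0 -0.025 87;-18 8 0 -0.025 87;-18 8 0 -0.025 87;-18 8 0 -0.025 87;-18 8 0 -0.025 87;0 0 0 0 87;0 0 0 0 87"

```text
clock: 7.1
tcp_pos: [0.4434, 0.0849, 0.1828]
ee_rot: [-0.009, 0.991, -0.131, -0.001]
contact_force: [-0.2, -0.0, 0.5]
finger_gap: 0.087
```

```bash
python3 - <<'E'
from h import *
o,_=st();print(o["ee_rot"]); c=look("wrist","w9"); st()
E
```

```text
t 7.1 tcp [443.4  84.9 182.8] phi -15.07 gap 87.0 F [-0.2 -0.   0.5] q [ 0.   -0.18  2.01  0.02  1.31  0.26]
[-8.78788600e-03  9.91321016e-01 -1.31167592e-01 -6.92560220e-04]
t 7.15 tcp [443.5  84.8 182.7] phi -15.08 gap 87.4 F [ 1.1  1.3 -0.1] q [ 0.   -0.18  2.01  0.02  1.31  0.26]
```

View pics/w9.png

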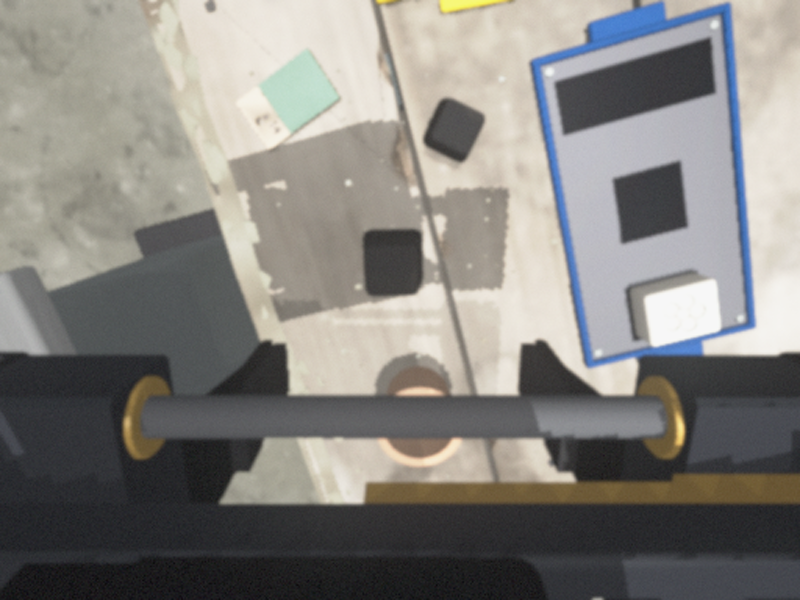

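```bash
python3 - <<'E'
from h import *
c=pickle.load(open("pics/w9.pkl","rb"));f=c["frame"].astype(int)
rects(c,f.max(2)<60,.04,(222,135,282,200),"stopper")
crop(c,220,135,285,200,8,"pics/w9c.png")
E
```

```text
stopper px [250. 152.] ctr [442.1 112. ] size [ 9.3 34. ] ang 74.9
```

View pics/w9c.png

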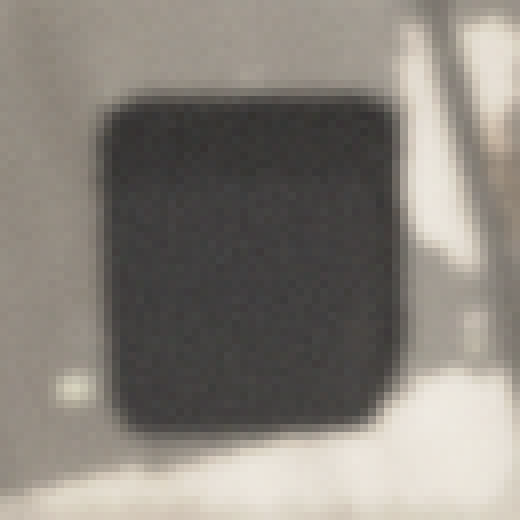

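```bash
python3 - <<'E'
from h import *
c=pickle.load(open("pics/w9.pkl","rb"))
p=plane(c,np.array([(233.7,157.2),(270.6,157.2),(270.6,188.7),(235,188.7)])-.5,.05)*1000
print(p.round(1),p.mean(0),np.linalg.norm(np.diff(p,axis=0),axis=1))
p=plane(c,np.array([(232.4,147.1),(270,147.1)])-.5,.0)*1000
print(p.round(1),p.mean(0),np.linalg.norm(p[1]-p[0]))
n=np.array([np.sin(np.radians(-15)),-np.cos(np.radians(-15))]);print("ctr from foot",p.mean(0)[:2]+22*n)
E
```

```text
[[425.  113.8  50. ]
 [460.6 104.2  50. ]
 [452.4  72.7  50. ]
 [417.1  82.1  50. ]] [438.76944732  93.2006629   50.        ] [36.83554046 32.60318253 36.54841894]
[[420.5 118.7   0. ]
 [462.5 107.3   0. ]] [441.469927  113.0024904   0.       ] 43.4803731273421
ctr from foot [435.77590801  91.75212222]
```

Emit:
drive_tool --rows "-4 3 -30 0 87;-3 3 -35 0 87;0 0 -35 0 87;0 0 -30 0 87;0 0 -20 0 87;0 0 -10 0 87;0 0 0 0 87"

```text
clock: 7.73
tcp_pos: [0.4452, 0.0885, 0.0223]
ee_rot: [-0.009, 0.991, -0.131, 0.007]
contact_force: [0.1, 0.2, -0.1]
finger_gap: 0.0872
```

```bash
python3 - <<'E'
from h import *
o,_=st();print(o["ee_rot"]); c=look("wrist","w10"); st()
E
```

```text
t 7.73 tcp [445.2  88.5  22.3] phi -15.08 gap 87.2 F [ 0.1  0.2 -0.1] q [0.01 0.05 2.13 0.02 0.94 0.26]
[-0.00946395  0.99129192 -0.13115227  0.00705953]
t 7.78 tcp [445.6  88.5  23.2] phi -15.08 gap 86.9 F [-0.7  0.1 -0.7] q [0.01 0.05 2.13 0.02 0.94 0.26]
```

View pics/w10.png

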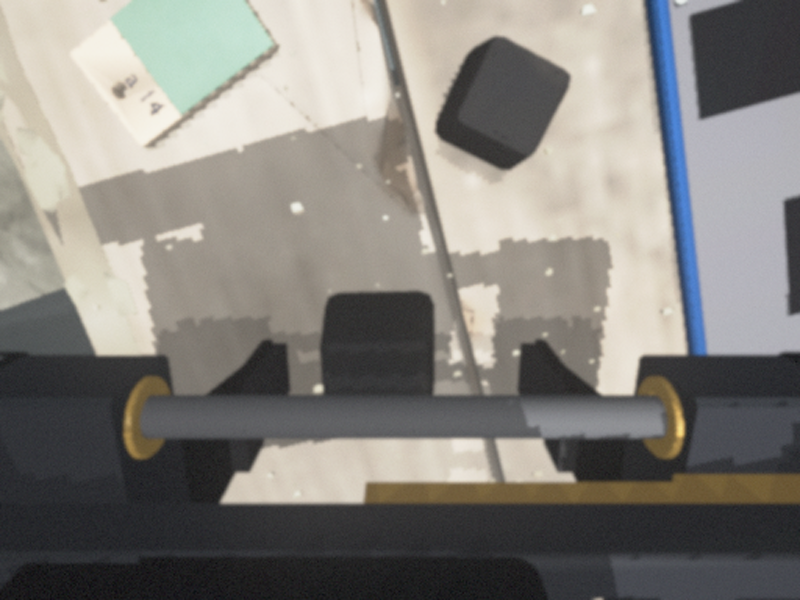

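Emit:
drive_tool --rows "-5 2 -6 0 87;-5 1 -4 0 87;-1 0 0 0 45;-1 0 0 0 40;-1 0 0 0 38;-1 0 0 0 36;-1 0 0 0 34;-1 0 0 0 34;0 0 0 0 34;0 0 0 0 34;0 0 0 0 34" --force 20

```text
clock: 8.7
tcp_pos: [0.4346, 0.0914, 0.0185]
ee_rot: [-0.01, 0.991, -0.131, 0.013]
contact_force: [-0.4, -0.1, -0.0]
finger_gap: 0.0401
```

```bash
python3 - <<'E'
from h import *
o,_=st();print(o["ee_rot"]); c=look("wrist","w11"); st()
E
```

```text
t 8.7 tcp [434.6  91.4  18.5] phi -15.08 gap 40.1 F [-0.4 -0.1 -0. ] q [0.02 0.03 2.17 0.02 0.92 0.27]
[-0.01031644  0.99122783 -0.13108211  0.01335819]
t 8.75 tcp [434.5  91.4  18.4] phi -15.08 gap 40.3 F [ 0.2 -0.1 -0.5] q [0.02 0.03 2.17 0.02 0.92 0.27]
```

View pics/w11.png

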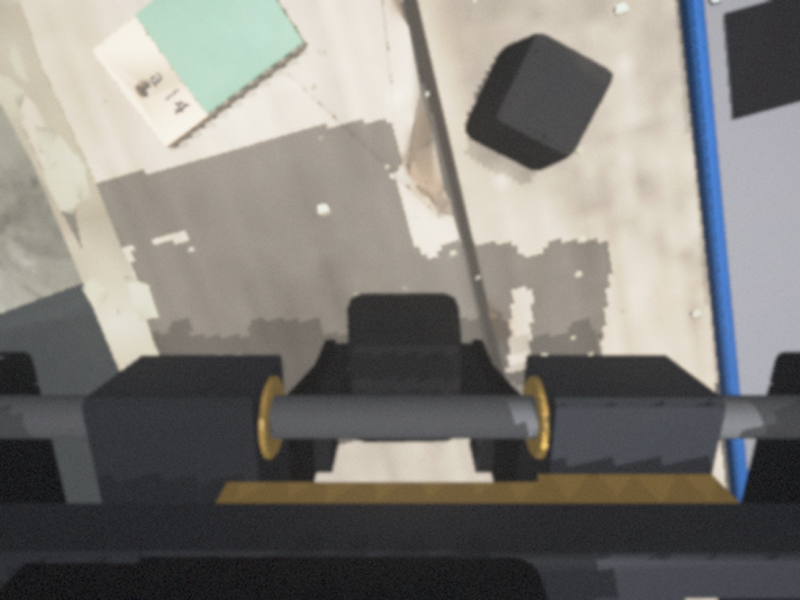

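Emit:
drive_tool --rows "0 0 20 0 34;0 0 30 0 34;0 0 30 0 34;17 -1 0 0.026 34;17 -1 0 0.026 34;17 -1 0 0.026 34;17 -1 0 0.026 34;17 -1 0 0.026 34;17 -1 0 0.026 34;17 -1 0 0.026 34;17 -1 0 0.026 34;17 0 0 0.026 34;17 0 0 0.026 34;10 0 0 0 34;0 0 0 0 34;0 0 0 0 34"

```text
clock: 10.08
tcp_pos: [0.6193, 0.0827, 0.0988]
ee_rot: [-0.011, 1.0, 0.005, 0.009]
contact_force: [-0.1, -0.1, -0.4]
finger_gap: 0.0408
```

```bash
python3 - <<'E'
from h import *
o,_=st();print(o["ee_rot"]); c=look("wrist","w12"); st()
E
```

```text
t 10.08 tcp [619.3  82.7  98.8] phi 0.57 gap 40.8 F [-0.1 -0.1 -0.4] q [-0.01  0.32  1.65  0.02  1.16 -0.03]
[-0.01113286  0.99988793  0.00507689  0.00862586]
t 10.13 tcp [619.1  82.7  98.8] phi 0.57 gap 40.6 F [-0.4  0.2 -0.5] q [-0.01  0.32  1.65  0.02  1.16 -0.03]
```

View pics/w12.png

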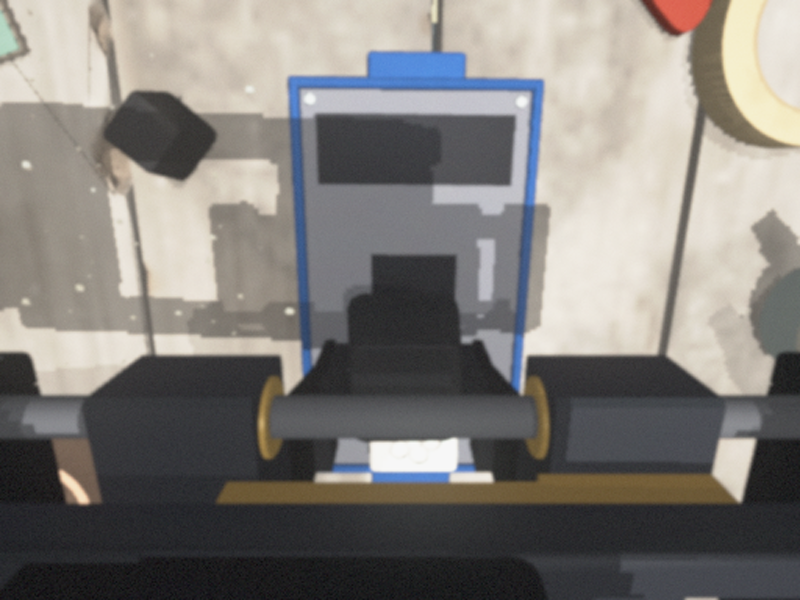

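```bash
python3 - <<'E'
from h import *
c=pickle.load(open("pics/w12.pkl","rb"))
crop(c,205,150,310,250,6,"pics/w12c.png")
f=c["frame"].astype(int)
rects(c,f.max(2)<80,.004,(195,68,335,122),"wedge outl")
uv=np.array([(223.4,187.5),(293.8,187.5)])-.5
o,d=ray(c,uv);print((o+d*(299.54*.044/70.4))*1000)
print(plane(c,uv,.0808)*1000)
E
```

```text
wedge outl px [241.  97.] ctr [607.2 162.8] size [65.3 33.2] ang 0.5
[[597.18296511 105.7688712   81.49254606]
 [641.1744826  106.17104129  82.23017528]]
[[597.11243477 105.58475494  80.8       ]
 [641.37669718 105.7924555   80.8       ]]
```

View pics/w12c.png

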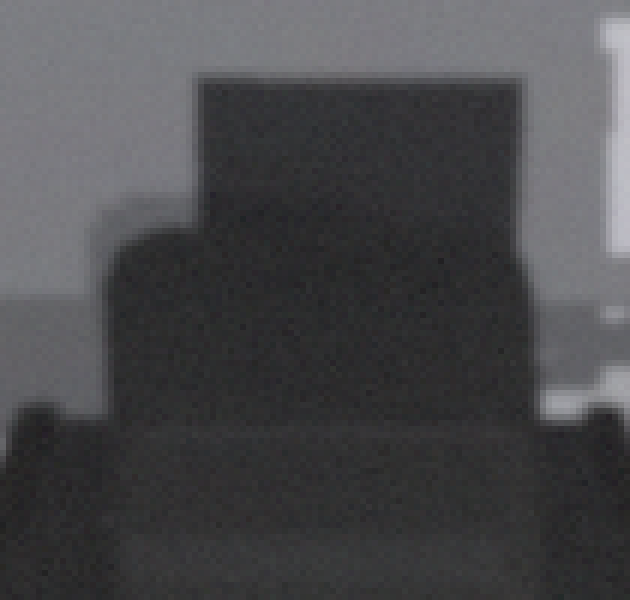

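Emit:
drive_tool --rows "3 0 -20 -0.01 34;3 0 -25 0 34;0 0 -15 0 34;0 0 0 0 34;0 0 0 0 34"

```text
clock: 10.55
tcp_pos: [0.6223, 0.0831, 0.0382]
ee_rot: [-0.011, 1.0, -0.0, 0.009]
contact_force: [-0.3, 0.3, -0.5]
finger_gap: 0.0408
```

```bash
python3 - <<'E'
from h import *
o,_=st();print(o["ee_rot"]); c=look("wrist","w13"); st()
crop(c,205,150,310,250,6,"pics/w13c.png")
E
```

```text
t 10.55 tcp [622.3  83.1  38.2] phi -0.03 gap 40.8 F [-0.3  0.3 -0.5] q [-0.    0.4   1.67  0.03  1.05 -0.02]
[-1.10914423e-02  9.99899979e-01 -1.80120112e-04  8.77379976e-03]
t 10.6 tcp [622.   83.1  38.2] phi -0.03 gap 40.4 F [ 0.1 -0.6 -1.1] q [-0.    0.4   1.67  0.03  1.05 -0.02]
```

View pics/w13c.png

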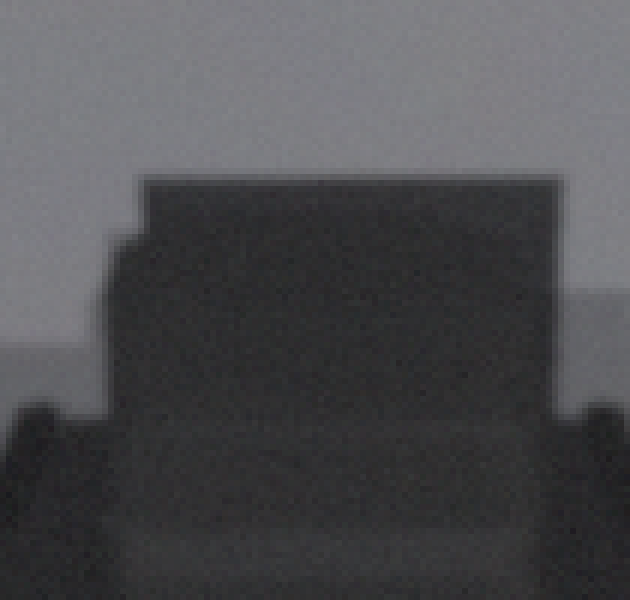

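Emit:
drive_tool --rows "4 0 -6 0 34;0 0 -4 0 34;0 0 -3 0 34;0 0 0 0 34"

```text
clock: 10.93
tcp_pos: [0.6282, 0.0833, 0.0282]
ee_rot: [-0.011, 1.0, -0.0, 0.011]
contact_force: [-0.7, -0.1, 0.1]
finger_gap: 0.0406
```

```bash
python3 - <<'E'
from h import *
o,_=st();print(o["ee_rot"]); c=look("wrist","w14"); st()
crop(c,205,150,310,250,6,"pics/w14c.png")
E
```

```text
t 10.93 tcp [628.2  83.3  28.2] phi -0.02 gap 40.6 F [-0.7 -0.1  0.1] q [-0.    0.42  1.66  0.03  1.03 -0.02]
[-1.10977229e-02  9.99874915e-01 -2.53237422e-05  1.12691618e-02]
t 10.98 tcp [628.5  83.3  28.6] phi -0.02 gap 40.7 F [ 0.   0.9 -0.5] q [-0.    0.42  1.66  0.03  1.03 -0.02]
```

View pics/w14c.png

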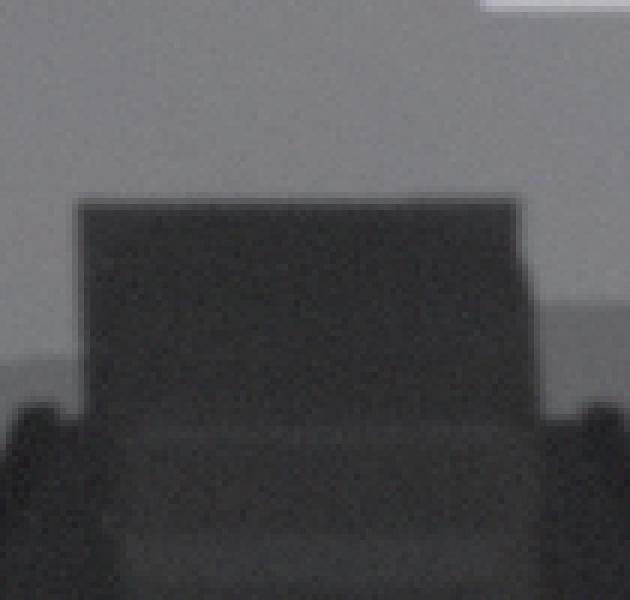

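Emit:
drive_tool --rows "-2 0 -3 0 34;0 0 -2 0 34;0 0 0 0 34"

```text
clock: 11.23
tcp_pos: [0.6271, 0.0833, 0.0242]
ee_rot: [-0.011, 1.0, -0.0, 0.012]
contact_force: [0.7, 0.6, -0.7]
finger_gap: 0.0405
```

```bash
python3 - <<'E'
from h import *
o,_=st(); c=look("wrist","w15"); st()
crop(c,205,150,310,250,6,"pics/w15c.png")
E
```

```text
t 11.23 tcp [627.1  83.3  24.2] phi -0.02 gap 40.5 F [ 0.7  0.6 -0.7] q [-0.    0.43  1.67  0.03  1.02 -0.02]
t 11.28 tcp [627.1  83.3  24.3] phi -0.02 gap 40.5 F [ 0.3  0.1 -0.3] q [-0.    0.43  1.67  0.03  1.02 -0.02]
```

View pics/w15c.png

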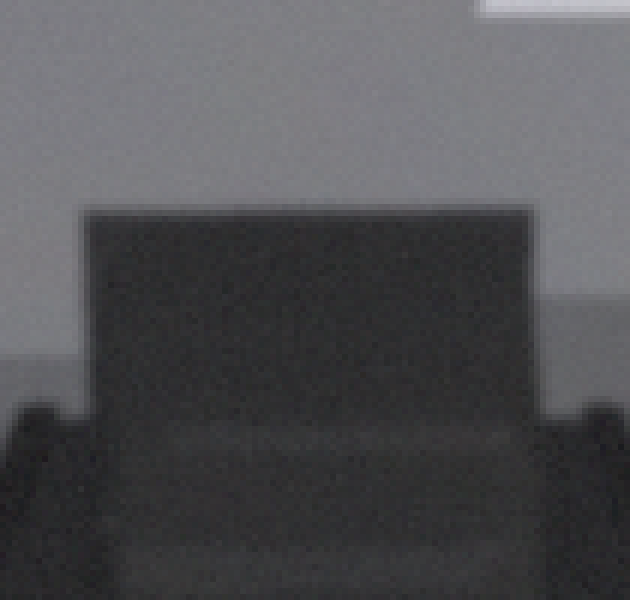

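Emit:
drive_tool --rows "-1.2 0 -1 0 34;0 0 -2 0 34;0 0 0 0 34;0 0 0 0 34"

```text
clock: 11.62
tcp_pos: [0.6264, 0.0833, 0.0228]
ee_rot: [-0.011, 1.0, 0.0, 0.013]
contact_force: [0.6, 0.3, -0.6]
finger_gap: 0.0402
```

```bash
python3 - <<'E'
from h import *
o,_=st(); c=look("wrist","w16"); st()
crop(c,205,150,310,250,6,"pics/w16c.png")
E
```

```text
t 11.62 tcp [626.4  83.3  22.8] phi -0.01 gap 40.2 F [ 0.6  0.3 -0.6] q [-0.    0.43  1.67  0.03  1.02 -0.02]
t 11.67 tcp [626.4  83.3  22.8] phi -0.01 gap 40.5 F [-0.5 -0.2 -0. ] q [-0.    0.43  1.67  0.03  1.02 -0.02]
```

View pics/w16c.png

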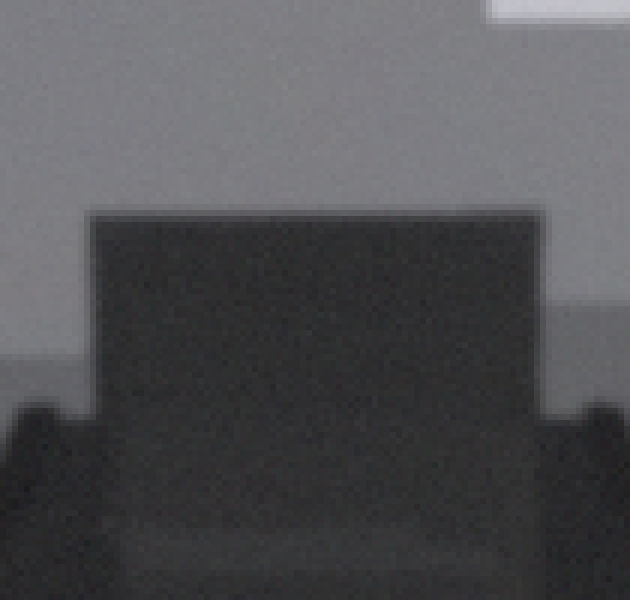

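Emit:
drive_tool --rows "-0.6 0 -2 0 34;0 0 -1 0 34;0 0 0 0 60;0 0 0 0 60;0 0 0 0 60;0 0 15 0 60;0 0 30 0 75;0 0 40 0 87;0 0 40 0 87"

```text
clock: 12.42
tcp_pos: [0.6171, 0.0831, 0.1404]
ee_rot: [-0.011, 1.0, -0.0, 0.002]
contact_force: [0.6, -0.5, 0.7]
finger_gap: 0.0727
```

```bash
python3 - <<'E'
from h import *
o,_=st();print(o["ee_rot"]); c=look("wrist","w17"); st()
crop(c,195,120,315,230,6,"pics/w17c.png")
E
```

```text
t 12.42 tcp [617.1  83.1 140.4] phi -0.01 gap 72.7 F [ 0.6 -0.5  0.7] q [-0.    0.28  1.62  0.02  1.24 -0.01]
[-1.10252501e-02  9.99936439e-01 -1.04503588e-04  2.35593805e-03]
t 12.47 tcp [622.4  83.3 150.9] phi -0.0 gap 76.5 F [5.3 0.6 5.8] q [-0.    0.27  1.61  0.02  1.25 -0.01]
```

View pics/w17c.png

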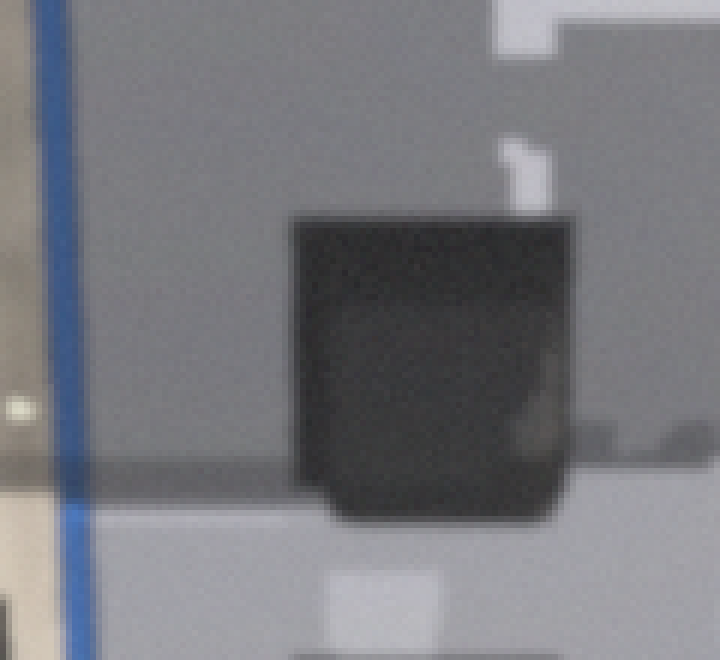

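```bash
python3 - <<'E'
from h import *
c=pickle.load(open("pics/w17.pkl","rb"))
for pts,z in(([(330,303),(565,303),(555,520),(340,520)],.054),([(293,218),(570,218),(293,480),(570,480)],.004)):
    p=plane(c,np.array(pts)/6+[195,120]-.5,z)*1000;print(p.round(1).tolist(),p.mean(0))
E
```

```text
[[609.9, 103.0, 54.0], [643.3, 102.9, 54.0], [642.7, 70.5, 54.0], [611.1, 70.6, 54.0]] [626.75492329  86.73315867  54.        ]
[[602.6, 107.3, 4.0], [649.2, 107.2, 4.0], [601.9, 61.2, 4.0], [650.4, 61.1, 4.0]] [626.02648919  84.18346737   4.        ]
```

Emit:
drive_tool --rows "-27 0 6 0.01 87;-27 0 6 0.01 87;-27 0 6 0.01 87;-27 0 6 0.01 87;-27 0 0 0.01 87;-27 -10 0 0.01 87;-27 -20 0 0.01 87;-27 -27 0 0.01 87;0 -28 0 0.01 87;0 -28 0 0.01 87;0 -28 0 0.01 87;0 -28 0 0.01 87;0 -28 0 0.01 87;0 -28 0 0.01 87;0 -28 0 0.01 87;0 -28 0 0.01 87;0 -28 0 0.01 87;0 -28 0 0.01 87;0 -28 0 0.01 87;0 0 0 0 87"

```text
clock: 14.13
tcp_pos: [0.4018, -0.298, 0.2004]
ee_rot: [-0.006, 0.994, 0.103, 0.029]
contact_force: [-0.3, 1.2, 1.2]
finger_gap: 0.0868
```

```bash
python3 - <<'E'
from h import *
o,_=st();print(o["ee_rot"]); c=look("wrist","w18"); st()
c=look("top","t18");crop(c,170,120,300,200,6,"pics/t18c.png")
E
```

```text
t 14.13 tcp [ 401.8 -298.   200.4] phi 11.85 gap 86.8 F [-0.3  1.2  1.2] q [-0.83 -0.09  1.9   0.06  1.31 -1.05]
[-0.00599453  0.99422088  0.10323405  0.02883821]
t 14.18 tcp [ 401.8 -296.   200.3] phi 11.82 gap 86.8 F [-0.7  0.6 -1.2] q [-0.83 -0.09  1.9   0.06  1.31 -1.05]
```

View pics/w18.png

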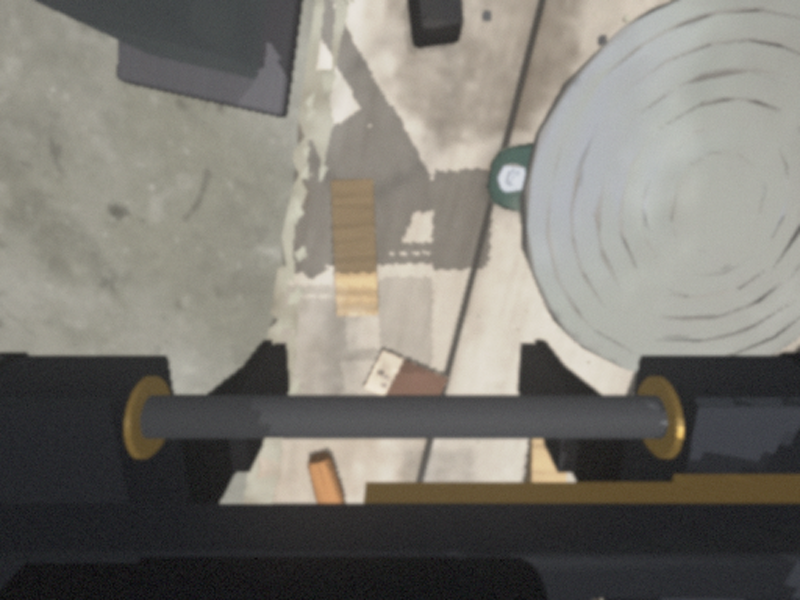

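View pics/t18c.png

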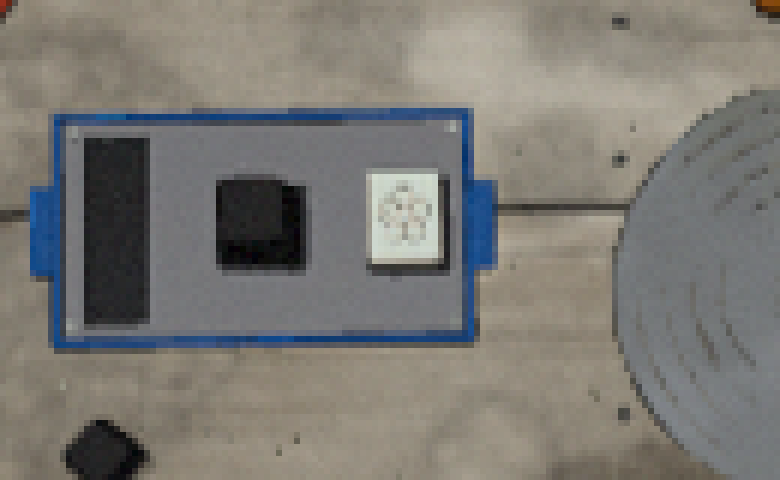

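```bash
python3 - <<'E'
from h import *
c=pickle.load(open("pics/t18.pkl","rb"))
f=lambda p,z:print((plane(c,np.array(p)/6+[170,120]-.5,z)*1000).round(1).tolist())
f([(217,176),(282,176),(282,240),(217,240),(249.5,208)],.054)
f([(217,179),(306,179),(306,269),(217,269),(261.5,224)],.004)
f([(366,174),(440,174),(440,264),(366,264),(403,219)],.030)
f([(370,176),(449,176),(449,270),(370,270),(409,223)],.004)
# wedge in wrist
c=pickle.load(open("pics/w18.pkl","rb"))
crop(c,190,100,270,210,6,"pics/w18c.png")
E
```

```text
[[642.1, 103.5, 54.0], [641.6, 69.3, 54.0], [607.3, 69.5, 54.0], [607.8, 103.6, 54.0], [624.7, 86.5, 54.0]]
[[651.7, 109.7, 4.0], [651.0, 60.9, 4.0], [600.8, 61.3, 4.0], [601.6, 109.8, 4.0], [626.2, 85.4, 4.0]]
[[647.4, 26.5, 30.0], [646.8, -13.3, 30.0], [597.7, -12.6, 30.0], [598.3, 27.0, 30.0], [622.5, 6.9, 30.0]]
[[652.1, 25.8, 4.0], [651.5, -17.6, 4.0], [599.1, -16.9, 4.0], [599.7, 26.3, 4.0], [625.6, 4.7, 4.0]]
```

View pics/w18c.png

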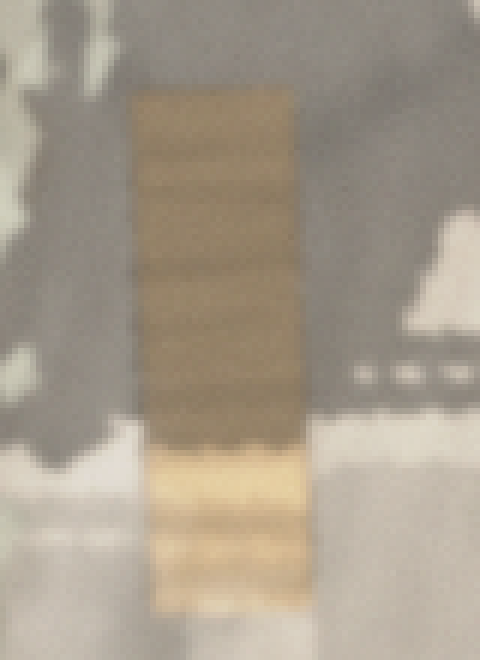

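```bash
python3 - <<'E'
from h import *
c=pickle.load(open("pics/w18.pkl","rb"))
f=lambda p,z:plane(c,np.array(p)/6+[190,100]-.5,z)*1000
a=f([(133,92),(296,92)],.0);b=f([(154,610),(312,605)],.026)
print(a.round(1),b.round(1),np.linalg.norm(a[0]-a[1]),np.linalg.norm(b[0]-b[1]))
m=(a.mean(0)+b.mean(0))/2;d=a.mean(0)-b.mean(0);print(m,np.linalg.norm(d[:2]),np.degrees(np.arctan2(d[1],d[0]))-90)
E
```

```text
[[ 347.2 -248.2    0. ]
 [ 378.3 -241.8    0. ]] [[ 369.5 -343.5   26. ]
 [ 399.7 -336.7   26. ]] 31.75212876479361 30.95403624487562
[ 373.70491895 -292.55858264   13.        ] 97.61129522116335 12.944532570112514
```

Emit:
drive_tool --rows "-12 -7 -8 0.006 62;-12 -6 -8 0.006 62;0 0 -8 0 62;0 0 -8 0 62;0 0 -8 0 62;0 0 -8 0 62;0 0 -8 0 62;0 0 -8 0 62;0 0 -8 0 62;0 0 -8 0 62;0 0 -8 0 62;0 0 -8 0 62;0 0 -8 0 62;0 0 -8 0 62;0 0 -8 0 62;0 0 0 0 62"

```text
clock: 15.57
tcp_pos: [0.3802, -0.2998, 0.0705]
ee_rot: [-0.009, 0.993, 0.112, 0.03]
contact_force: [0.4, 0.0, -0.4]
finger_gap: 0.0621
```

```bash
cat >> h.py <<'E'
def tilt():
    from bench import r
    w,x,y,z=r.get_obs()["ee_rot"]
    a=np.array([2*(x*z+w*y),2*(y*z-w*x)]);print("tool z xy (deg)",np.degrees(a).round(2))
E
python3 - <<'E'
from h import *
st();tilt(); c=look("wrist","w19"); st()
E
```

```text
t 15.57 tcp [ 380.2 -299.8   70.5] phi 12.89 gap 62.1 F [ 0.4  0.  -0.4] q [-0.87  0.03  2.04  0.07  1.05 -1.13]
tool z xy (deg) [3.32 1.36]
t 15.62 tcp [ 380.5 -300.    71.2] phi 12.9 gap 62.1 F [-0.3  1.   0.2] q [-0.87  0.03  2.04  0.07  1.05 -1.13]
```

View pics/w19.png

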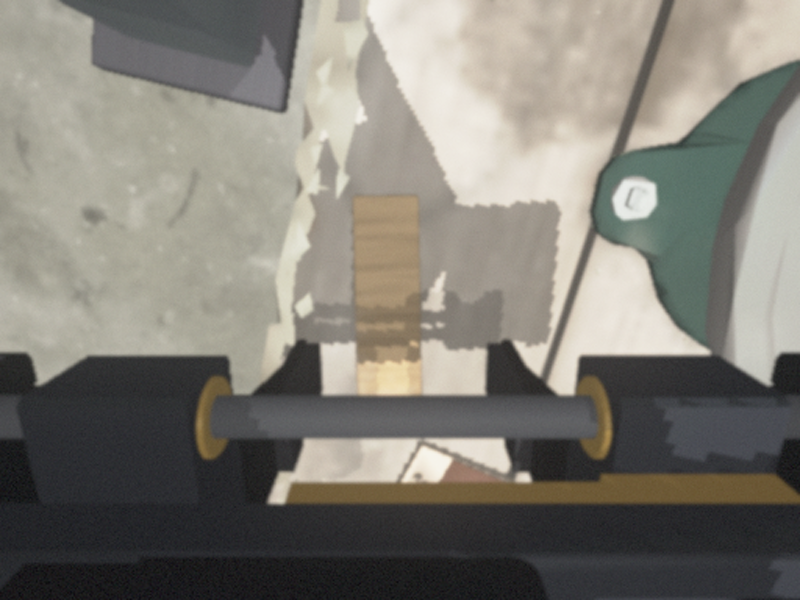

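Emit:
drive_tool --rows "0 0 40 0 62;25 0 33 0 62;25 0 33 0 62;25 0 30 0 62;0 0 0 0 62;-7 0 -10 0 62;-7 0 -10 0 62;-7 0 -10 0 62;-7 0 -10 0 62;-7 0 -10 0 62;-7 0 -10 0 62;-7 0 -10 0 62;-7 0 -10 0 62;-7 0 -10 0 62;-7 0 -10 0 62;-4 -2 -8 0 62;0 -2 -8 0 62;0 -2 -6 0 62;0 -2 0 0 62;0 0 0 0 62"

```text
clock: 17.28
tcp_pos: [0.352, -0.2918, 0.0567]
ee_rot: [-0.026, 0.994, 0.106, 0.018]
contact_force: [0.5, 0.9, -0.0]
finger_gap: 0.0621
```

```bash
python3 - <<'E'
from h import *
st();tilt()
E
```

```text
t 17.28 tcp [ 352.  -291.8   56.7] phi 12.11 gap 62.1 F [ 0.5  0.9 -0. ] q [-0.91  0.03  2.08  0.07  1.06 -1.15]
tool z xy (deg) [1.7  3.17]
```

Emit:
drive_tool --rows "12 -9 0 0 62;13 -9 0 0 62;0 0 0 0 62;0 0 -12 0 62;0 0 -12 0 62"

```text
clock: 17.7
tcp_pos: [0.381, -0.3135, 0.0359]
ee_rot: [-0.023, 0.994, 0.107, 0.02]
contact_force: [0.4, 0.4, -0.3]
finger_gap: 0.0619
```

```bash
python3 - <<'E'
from h import *
st();tilt();c=look("wrist","w20"); st()
E
```

```text
t 17.7 tcp [ 381.  -313.5   35.9] phi 12.18 gap 61.9 F [ 0.4  0.4 -0.3] q [-0.89  0.14  2.    0.07  1.02 -1.14]
tool z xy (deg) [1.99 2.84]
t 17.75 tcp [ 379.8 -312.3   33.5] phi 12.17 gap 62.2 F [-1.8  0.4 -0.6] q [-0.89  0.14  2.01  0.07  1.01 -1.14]
```

View pics/w20.png

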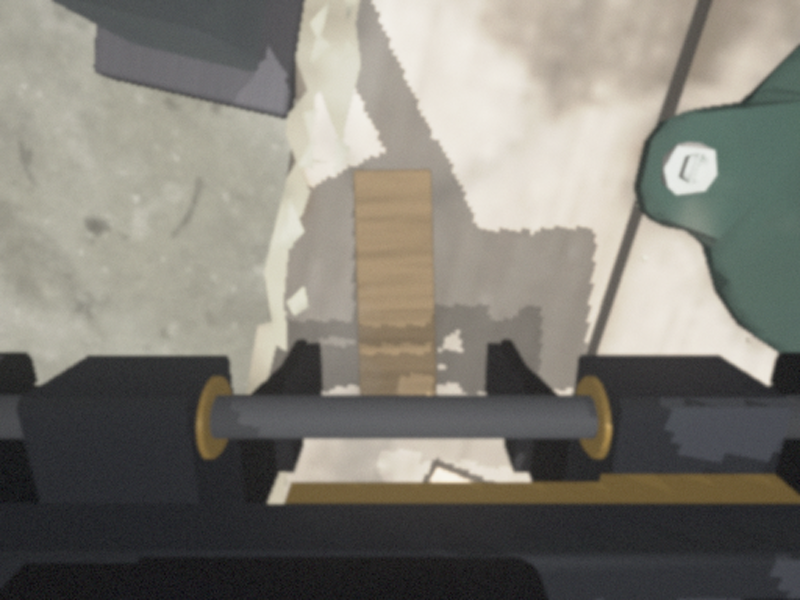

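Emit:
drive_tool --rows "-1 0 -12 0 62;0 0 -10 0 62;0 0 -5 0 62;0 0 0 0 30;0 0 0 0 28;0 0 0 0 26;0 0 0 0 26;0 0 0 0 26;0 0 0 0 26" --force 20

```text
clock: 18.5
tcp_pos: [0.378, -0.3108, 0.0054]
ee_rot: [-0.025, 0.994, 0.107, 0.018]
contact_force: [0.1, 0.1, 0.3]
finger_gap: 0.0323
```

```bash
python3 - <<'E'
from h import *
st();tilt();c=look("wrist","w21"); st()
E
```

```text
t 18.5 tcp [ 378.  -310.8    5.4] phi 12.22 gap 32.3 F [0.1 0.1 0.3] q [-0.89  0.19  2.02  0.07  0.96 -1.15]
tool z xy (deg) [1.79 3.08]
t 18.55 tcp [ 378.1 -310.9    5.4] phi 12.22 gap 32.0 F [-0.4 -0.1 -0.3] q [-0.89  0.19  2.02  0.07  0.96 -1.15]
```

View pics/w21.png

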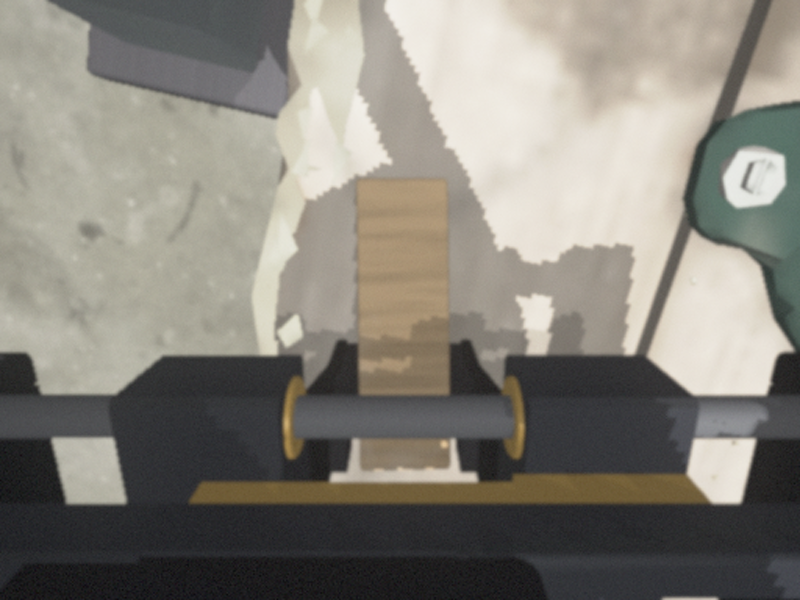

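Emit:
drive_tool --rows "0 0 15 0 26;0 0 30 0 26;0 0 35 0 26;0 0 35 0 26;0 10 15 0 26;0 20 0 0 26;0 28 0 0.06 26;0 28 0 0.09 26;0 28 0 0.09 26;0 28 0 0.09 26;0 28 0 0.09 26;0 28 0 0.09 26;0 28 0 0.09 26;0 28 0 0.09 26;0 28 0 0.09 26;0 28 0 0.09 26;0 28 0 0.09 26;0 28 0 0.09 26;0 28 0 0.09 26;0 0 0 0 26" --force 30

```text
clock: 20.22
tcp_pos: [0.3755, 0.0986, 0.1483]
ee_rot: [-0.027, 0.763, 0.646, 0.009]
contact_force: [1.0, 0.2, -0.4]
finger_gap: 0.0316
```

```bash
python3 - <<'E'
from h import *
st();tilt();c=look("wrist","w22"); st()
c=pickle.load(open("pics/w21.pkl","rb"))
a=plane(c,np.array([(357,179.5),(448,179.5)])/1.5625-.5,0.0)*1000;print(a,a.mean(0)-[378,-310.8,0],np.linalg.norm(a.mean(0)[:2]-[378,-310.8]),np.linalg.norm(a[1]-a[0]))
E
```

```text
t 20.22 tcp [375.5  98.6 148.3] phi 80.45 gap 31.6 F [ 1.   0.2 -0.4] q [ 0.   -0.31  2.18  0.06  1.29 -1.42]
tool z xy (deg) [-1.16  3.04]
t 20.27 tcp [375.5  96.9 148.3] phi 80.26 gap 31.8 F [ 0.  -0.6 -0.4] q [ 0.   -0.31  2.18  0.05  1.29 -1.42]
[[ 347.18818681 -248.03771642    0.        ]
 [ 378.81462738 -241.21232081    0.        ]] [-14.99859291  66.17498138   0.        ] 67.8534151704608 32.354563323945676
```

View pics/w22.png

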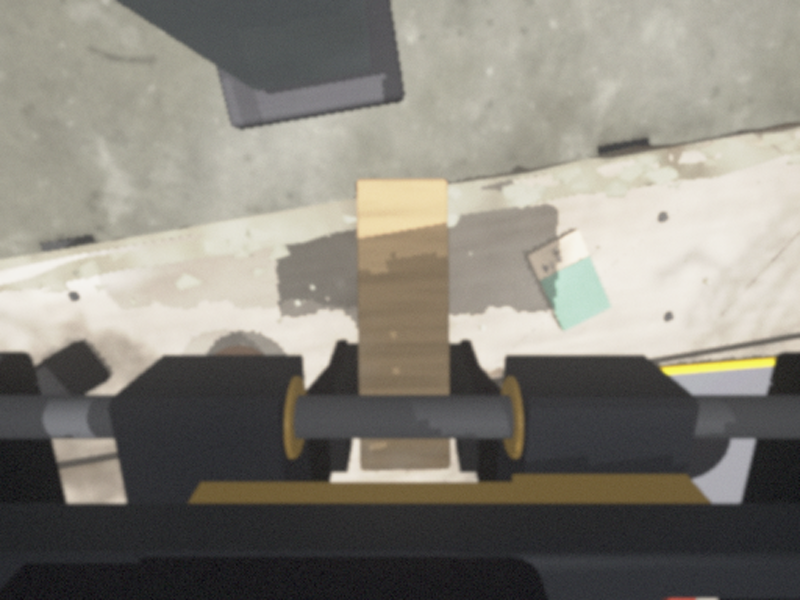

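Emit:
drive_tool --rows "26 6 0 0.017 26;26 6 0 0.017 26;26 6 -3 0.017 26;26 6 -3 0.017 26;26 6 -3 0.017 26;26 6 -3 0.017 26;26 6 -3 0.017 26;26 6 -3 0.017 26;26 6 -3 0.017 26;20 6 -3 0.017 26;5 3 0 0 26;0 0 0 0 26;0 0 0 0 26"

```text
clock: 21.35
tcp_pos: [0.6468, 0.145, 0.1202]
ee_rot: [-0.024, 0.714, 0.7, 0.004]
contact_force: [-0.7, 0.2, -0.9]
finger_gap: 0.0319
```

```bash
python3 - <<'E'
from h import *
st();tilt();c=look("wrist","w23"); st()
E
```

```text
t 21.35 tcp [646.8 145.  120.2] phi 88.86 gap 31.9 F [-0.7  0.2 -0.9] q [ 0.08  0.41  1.49  0.04  1.27 -1.49]
tool z xy (deg) [-1.66  2.3 ]
t 21.4 tcp [646.5 144.9 120.3] phi 88.86 gap 31.8 F [-0.4  0.4 -0.7] q [ 0.08  0.41  1.49  0.04  1.27 -1.49]
```

View pics/w23.png

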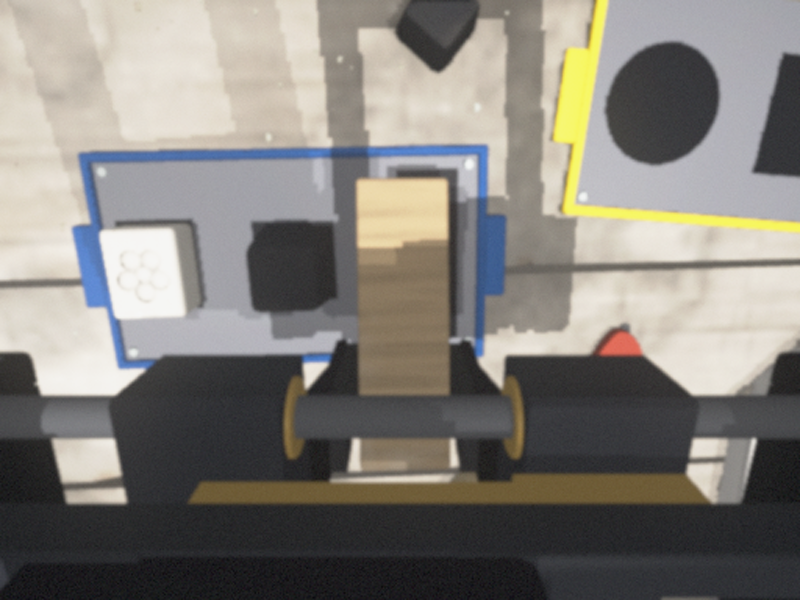

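Emit:
drive_tool --rows "-1 9 -12 0.02 26;-1 10 -12 0 26;0 0 -12 0 26;0 0 -12 0 26;0 0 -12 0 26;0 0 -12 0 26;0 0 -8 0 26;0 0 0 0 26;0 0 0 0 26"

```text
clock: 22.15
tcp_pos: [0.6377, 0.1652, 0.0302]
ee_rot: [-0.026, 0.706, 0.708, 0.001]
contact_force: [0.1, 0.5, -0.4]
finger_gap: 0.0316
```

```bash
python3 - <<'E'
from h import *
st();tilt();c=look("wrist","w24"); st()
E
```

```text
t 22.15 tcp [637.7 165.2  30.2] phi 90.08 gap 31.6 F [ 0.1  0.5 -0.4] q [ 0.11  0.51  1.54  0.05  1.12 -1.48]
tool z xy (deg) [-2.03  2.2 ]
t 22.2 tcp [637.5 165.   30.1] phi 90.08 gap 31.9 F [-0.7  0.1  0.1] q [ 0.11  0.51  1.54  0.05  1.12 -1.48]
```

View pics/w24.png

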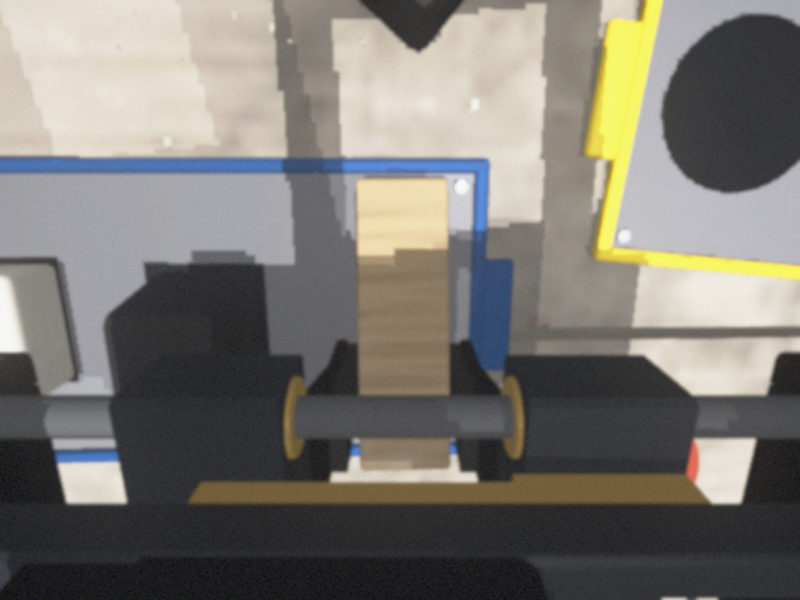

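Emit:
drive_tool --rows "5 -1 -6 0 26;2 0 -4 0 26;0 0 -2 0 26;0 0 0 0 26"

```text
clock: 22.53
tcp_pos: [0.6476, 0.1637, 0.0193]
ee_rot: [-0.025, 0.706, 0.707, 0.003]
contact_force: [-0.5, 0.6, -0.3]
finger_gap: 0.0317
```

```bash
python3 - <<'E'
from h import *
st();tilt();c=look("wrist","w25"); st()
crop(c,210,90,330,220,5,"pics/w25c.png")
a=plane(c,np.array([(357,179.5),(448,179.5)])/1.5625-.5,0.014)*1000;print(a)
E
```

```text
t 22.53 tcp [647.6 163.7  19.3] phi 90.05 gap 31.7 F [-0.5  0.6 -0.3] q [ 0.11  0.54  1.52  0.05  1.11 -1.49]
tool z xy (deg) [-1.8   2.22]
t 22.58 tcp [647.7 163.7  19.6] phi 90.05 gap 31.6 F [-0.4 -0.1 -1.1] q [ 0.11  0.54  1.52  0.05  1.11 -1.49]
[[578.56419918 146.25174638  14.        ]
 [578.57688918 178.40340029  14.        ]]
```

View pics/w25c.png

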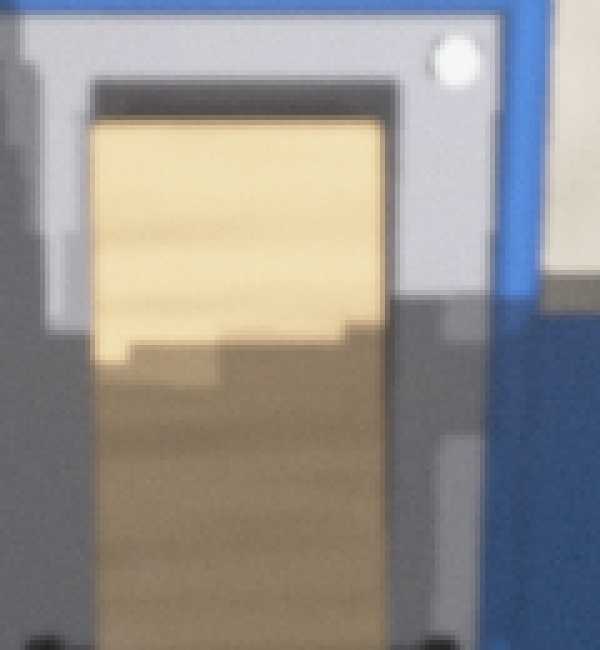

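Emit:
drive_tool --rows "-3 1 -3 0 26;0 0 -3 0 26;0 0 0 0 26"

```text
clock: 22.83
tcp_pos: [0.6453, 0.1649, 0.0141]
ee_rot: [-0.024, 0.706, 0.707, 0.004]
contact_force: [0.9, 0.1, -0.3]
finger_gap: 0.0316
```

```bash
python3 - <<'E'
from h import *
st();tilt();c=look("wrist","w26"); st()
crop(c,210,90,330,220,5,"pics/w26c.png")
E
```

```text
t 22.83 tcp [645.3 164.9  14.1] phi 90.05 gap 31.6 F [ 0.9  0.1 -0.3] q [ 0.11  0.54  1.53  0.05  1.1  -1.48]
tool z xy (deg) [-1.67  2.24]
t 22.88 tcp [645.3 164.9  14.3] phi 90.05 gap 31.6 F [-0.8 -0.6 -1.1] q [ 0.11  0.54  1.53  0.05  1.1  -1.48]
```

View pics/w26c.png

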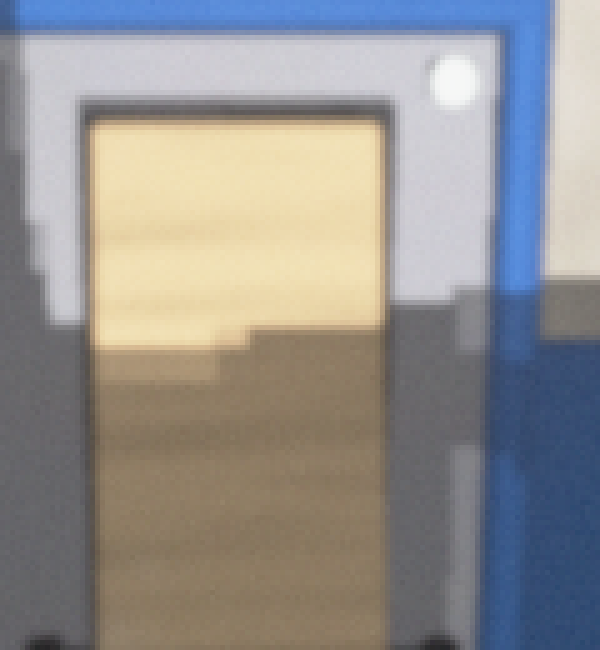

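Emit:
drive_tool --rows "-1 0 -2 0 26;0 0 -2 0 26;0 0 -1 0 26;0 0 0 0 26"

```text
clock: 23.22
tcp_pos: [0.6446, 0.1651, 0.0097]
ee_rot: [-0.024, 0.706, 0.707, 0.004]
contact_force: [-0.6, -0.8, 0.7]
finger_gap: 0.0319
```

```bash
python3 - <<'E'
from h import *
st();tilt();c=look("wrist","w27"); st()
crop(c,210,90,330,220,5,"pics/w27c.png")
E
```

```text
t 23.22 tcp [644.6 165.1   9.7] phi 90.06 gap 31.9 F [-0.6 -0.8  0.7] q [ 0.11  0.54  1.53  0.05  1.09 -1.48]
tool z xy (deg) [-1.6   2.25]
t 23.27 tcp [644.6 165.1   9.8] phi 90.06 gap 31.8 F [-0.6 -0.8  0.4] q [ 0.11  0.54  1.53  0.05  1.09 -1.48]
```

View pics/w27c.png

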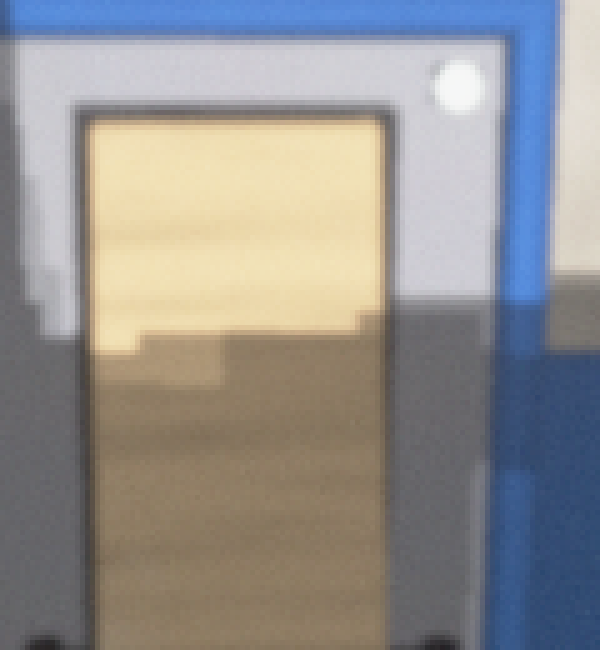

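Nicely centred, so I release and retreat.

Emit:
drive_tool --rows "0 0 -1 0 26;0 0 0 0 50;0 0 0 0 50;0 0 0 0 50;0 0 10 0 50;0 0 25 0 50;0 0 35 0 60;-10 0 30 0 87;-15 0 20 0 87;0 0 0 0 87"

```text
clock: 24.1
tcp_pos: [0.6162, 0.1645, 0.1331]
ee_rot: [-0.025, 0.707, 0.707, 0.002]
contact_force: [0.4, 0.3, 0.4]
finger_gap: 0.069
```

```bash
python3 - <<'E'
from h import *
st();tilt();c=look("wrist","w28"); st()
E
```

```text
t 24.1 tcp [616.2 164.5 133.1] phi 90.02 gap 69.0 F [0.4 0.3 0.4] q [ 0.11  0.34  1.55  0.04  1.28 -1.47]
tool z xy (deg) [-1.9   2.22]
t 24.15 tcp [616.9 164.4 131.8] phi 90.01 gap 72.9 F [0.7 0.1 0.4] q [ 0.11  0.34  1.55  0.04  1.27 -1.47]
```

View pics/w28.png

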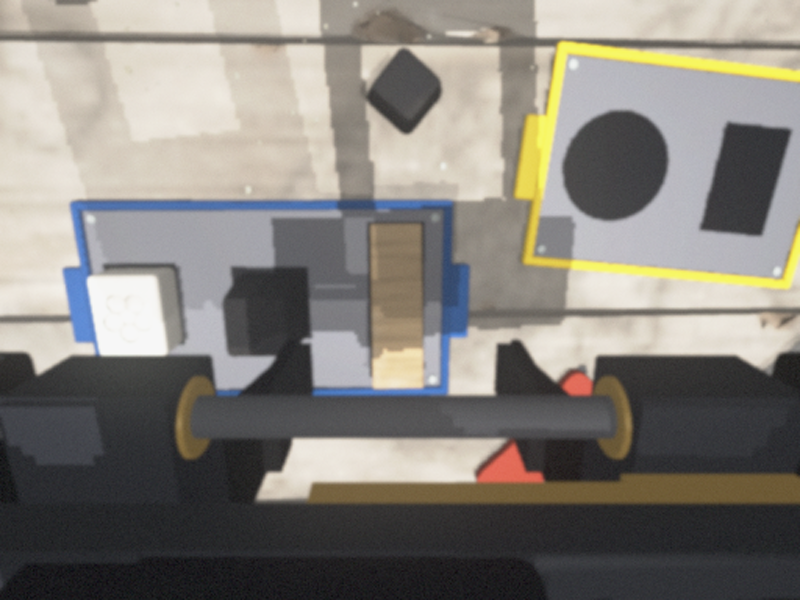

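Emit:
drive_tool --rows "-10 -10 8 -0.09 87;-10 -10 8 -0.09 87;-10 -10 8 -0.09 87;-10 -10 8 -0.09 87;-10 -10 8 -0.09 87;-10 -10 0 -0.09 87;-10 -10 0 -0.09 87;-10 -10 0 -0.09 87;-10 -10 0 -0.09 87;-10 -10 0 -0.09 87;-10 -10 0 -0.09 87;-10 -10 0 -0.09 87;-10 -10 0 -0.09 87;-10 -10 0 -0.09 87;-10 -10 0 -0.09 87;-10 -10 0 -0.09 87;-10 -10 0 -0.09 87;-10 -10 0 -0.09 87;-5 -5 0 -0.05 87;0 0 0 0 87"

```text
clock: 25.82
tcp_pos: [0.4188, -0.0297, 0.1519]
ee_rot: [-0.021, 0.995, -0.092, 0.011]
contact_force: [-0.1, 0.2, -0.8]
finger_gap: 0.0874
```

```bash
python3 - <<'E'
from h import *
st();tilt();c=look("wrist","w29"); st()
c=pickle.load(open("pics/w28.pkl","rb"));f=c["frame"].astype(int)
rects(c,f.max(2)<75,.004,(355,65,432,146),"disc")
rects(c,f.max(2)<75,.004,(440,70,511,155),"rect")
E
```

```text
t 25.82 tcp [418.8 -29.7 151.9] phi -10.61 gap 87.4 F [-0.1  0.2 -0.8] q [-0.3  -0.25  2.13  0.05  1.25 -0.13]
tool z xy (deg) [1.46 2.27]
t 25.87 tcp [419.1 -29.4 151.9] phi -10.47 gap 86.9 F [ 0.4 -0.3 -0.6] q [-0.3  -0.25  2.13  0.05  1.25 -0.13]
disc px [388. 107.] ctr [539.7 301.7] size [61.1 56.8] ang 27.1
rect px [477. 114.] ctr [549.4 382.8] size [39.5 63.9] ang 84.1
```

View pics/w29.png

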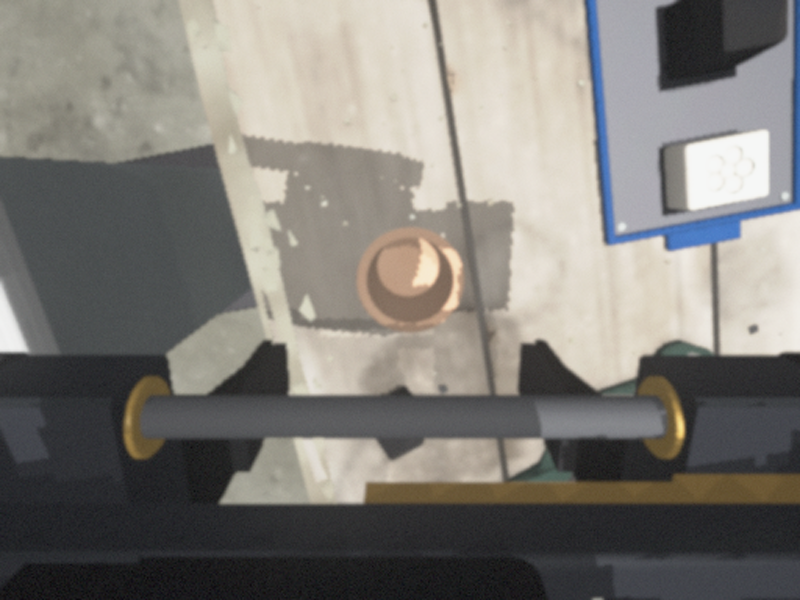

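```bash
python3 - <<'E'
from h import *
c=pickle.load(open("pics/w29.pkl","rb"))
p=np.array([(357,278),(463,278),(410,228),(410,328),(410,278)])/1.5625-.5
a=plane(c,p,.053)*1000;print(a.round(1),np.linalg.norm(a[0]-a[1]),np.linalg.norm(a[2]-a[3]))
E
```

```text
[[396.2 -12.7  53. ]
 [456.3 -24.2  53. ]
 [431.4   9.8  53. ]
 [420.7 -48.2  53. ]
 [426.2 -18.4  53. ]] 61.205852389792504 58.97786309506961
```

Emit:
drive_tool --rows "4 5 -10 0.04 87;3 5 -12 0.04 87;0 0 -12 0 87;0 0 -12 0 87;0 0 -12 0 87;0 0 0 0 87;0 0 0 0 87"

```text
clock: 26.45
tcp_pos: [0.4294, -0.0172, 0.0901]
ee_rot: [-0.022, 0.999, -0.042, 0.01]
contact_force: [-0.0, -0.5, 1.2]
finger_gap: 0.0868
```

```bash
python3 - <<'E'
from h import *
st();tilt();c=look("wrist","w30"); st()
E
```

```text
t 26.45 tcp [429.4 -17.2  90.1] phi -4.85 gap 86.8 F [-0.  -0.5  1.2] q [-0.26 -0.13  2.15  0.05  1.11 -0.2 ]
tool z xy (deg) [1.25 2.5 ]
t 26.5 tcp [429.2 -17.2  90.1] phi -4.86 gap 87.2 F [ 0.   0.4 -0.4] q [-0.26 -0.13  2.16  0.05  1.11 -0.2 ]
```

View pics/w30.png

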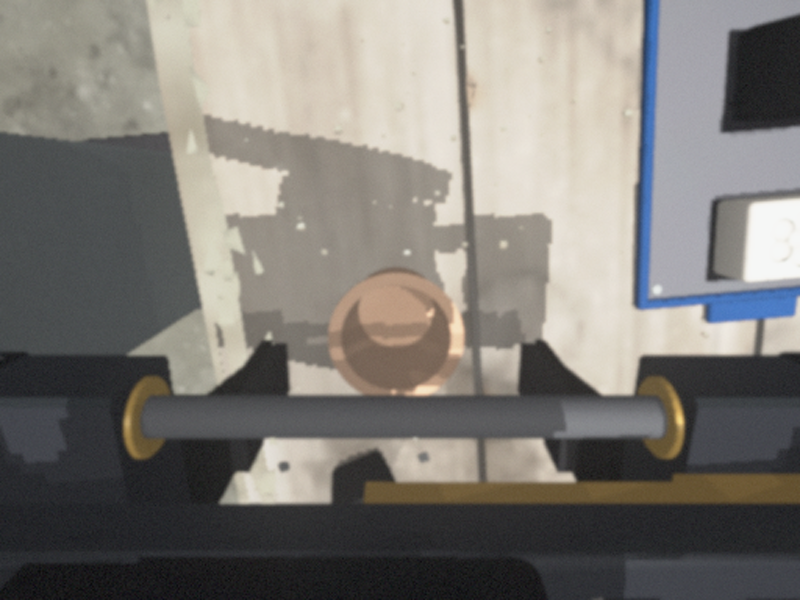

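Emit:
drive_tool --rows "-3 -1 -12 0 87;0 -1 -12 0 87;0 0 -12 0 87;0 0 -12 0 87;0 0 -8 0 87;0 0 -3 0 87;0 0 0 0 87"

```text
clock: 27.08
tcp_pos: [0.4321, -0.0198, 0.0346]
ee_rot: [-0.021, 0.999, -0.039, 0.015]
contact_force: [0.9, -0.4, -1.0]
finger_gap: 0.087
```

```bash
python3 - <<'E'
from h import *
st();tilt();c=look("wrist","w31"); st()
E
```

```text
t 27.08 tcp [432.1 -19.8  34.6] phi -4.56 gap 87.0 F [ 0.9 -0.4 -1. ] q [-0.27 -0.03  2.19  0.06  0.97 -0.22]
tool z xy (deg) [1.8  2.37]
t 27.13 tcp [432.3 -19.8  35. ] phi -4.56 gap 86.8 F [-0.1 -0.2  0.4] q [-0.27 -0.03  2.19  0.06  0.97 -0.22]
```

View pics/w31.png

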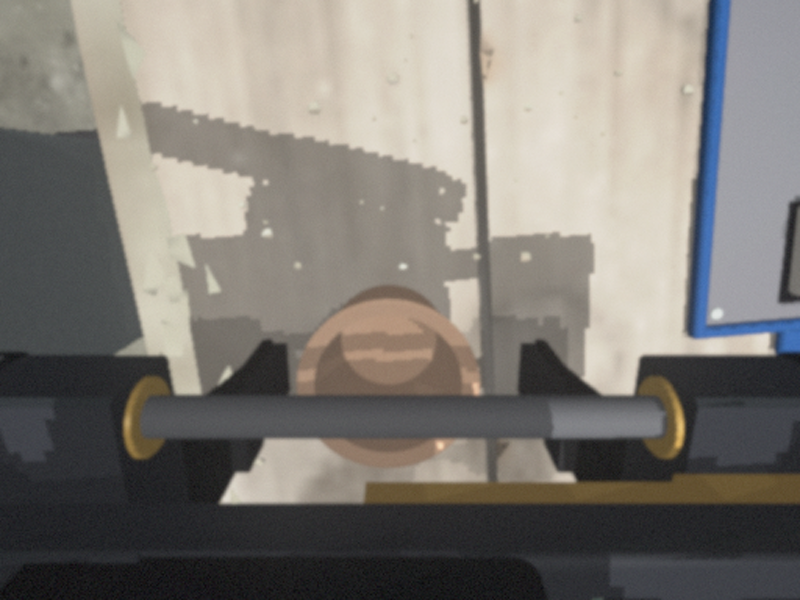

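Emit:
drive_tool --rows "-4 0 -5 0 87;-2 0 -3 0 87;0 0 0 0 70;0 0 0 0 60;0 0 0 0 56;0 0 0 0 56;0 0 0 0 56;0 0 0 0 56" --force 10

```text
clock: 27.8
tcp_pos: [0.4277, -0.0203, 0.029]
ee_rot: [-0.021, 0.999, -0.039, 0.017]
contact_force: [0.5, 0.3, -0.1]
finger_gap: 0.0603
```

```bash
python3 - <<'E'
from h import *
st();tilt();c=look("wrist","w32"); st()
E
```

```text
t 27.8 tcp [427.7 -20.3  29. ] phi -4.54 gap 60.3 F [ 0.5  0.3 -0.1] q [-0.27 -0.03  2.2   0.06  0.95 -0.23]
tool z xy (deg) [2.08 2.3 ]
t 27.85 tcp [427.8 -20.3  29. ] phi -4.53 gap 60.7 F [-0.4  0.6  0.5] q [-0.27 -0.03  2.2   0.06  0.95 -0.23]
```

View pics/w32.png

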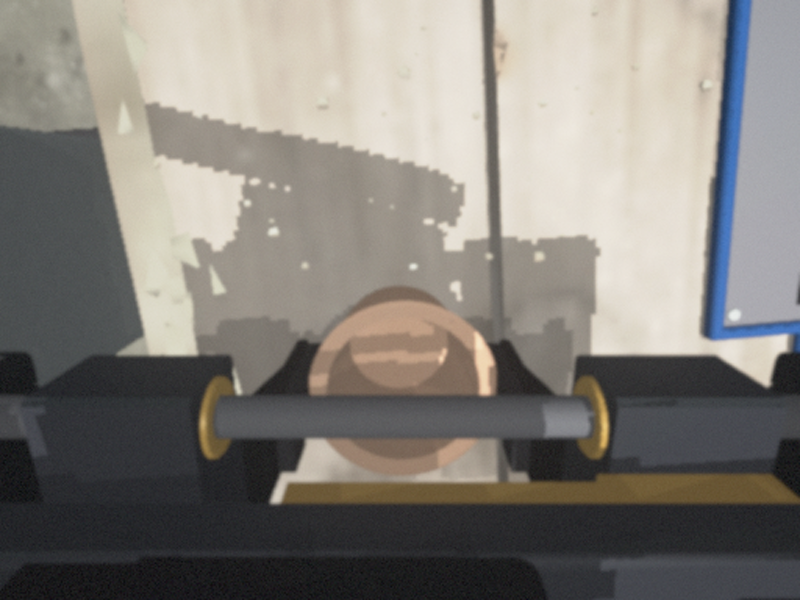

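Emit:
drive_tool --rows "0 0 8 0 54;0 0 15 0 54;0 0 25 0 54;0 0 25 0 54;0 0 10 0 54;0 0 0 0 54" --force 12

```text
clock: 28.35
tcp_pos: [0.4247, -0.0195, 0.1156]
ee_rot: [-0.021, 0.999, -0.039, 0.015]
contact_force: [0.8, 0.3, -1.0]
finger_gap: 0.0607
```

```bash
python3 - <<'E'
from h import *
st();tilt();c=look("wrist","w33"); st()
c=pickle.load(open("pics/w32.pkl","rb"))
p=np.array([(309,386),(496,386),(403,299.5),(403,474)])/1.5625-.5
a=plane(c,p,.053)*1000;print(a.round(1),np.linalg.norm(a[0]-a[1]),np.linalg.norm(a[2]-a[3]),(a[2]+a[3])/2)
E
```

```text
t 28.35 tcp [424.7 -19.5 115.6] phi -4.54 gap 60.7 F [ 0.8  0.3 -1. ] q [-0.27 -0.19  2.15  0.05  1.16 -0.21]
tool z xy (deg) [1.76 2.39]
t 28.4 tcp [424.7 -19.5 114.9] phi -4.54 gap 60.9 F [ 0.2  0.  -0.9] q [-0.27 -0.19  2.15  0.05  1.16 -0.21]
[[396.3 -15.2  53. ]
 [457.1 -21.   53. ]
 [429.   11.   53. ]
 [424.  -50.6  53. ]] 61.160811624182024 61.872783141088085 [426.50494346 -19.80467126  53.        ]
```

View pics/w33.png

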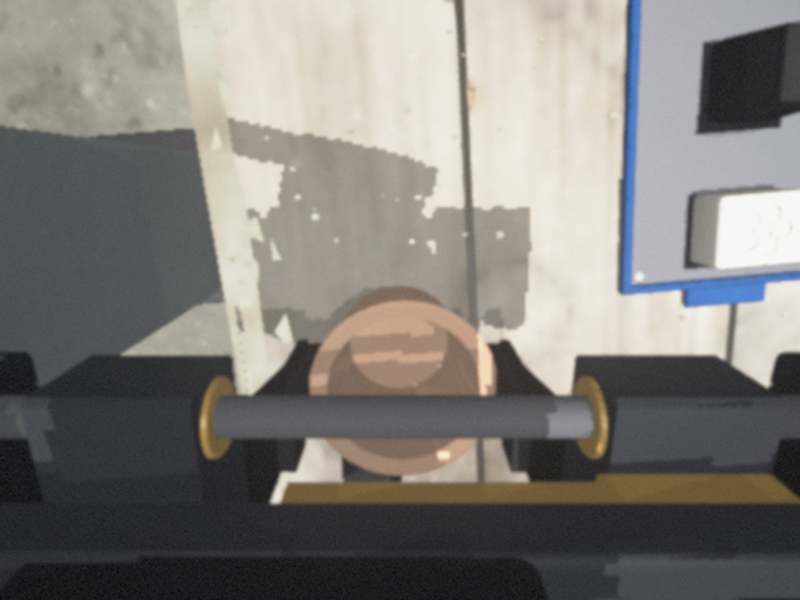

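Emit:
drive_tool --rows "6 18 0 0 54;6 18 0 0 54;6 18 0 0 54;6 18 0 0 54;6 18 0 0 54;6 18 0 0 54;6 18 0 0 54;6 18 0 0 54;6 18 0 0 54;6 18 0 0 54;6 18 0 0 54;6 18 0 0 54;6 18 0 0 54;6 18 0 0 54;6 18 0 0 54;6 18 0 0 54;6 16 0 0 54;6 0 0 0 54;0 0 0 0 54;0 0 0 0 54"

```text
clock: 30.07
tcp_pos: [0.5202, 0.2965, 0.0885]
ee_rot: [-0.016, 0.999, -0.041, -0.003]
contact_force: [-1.0, -0.5, -1.4]
finger_gap: 0.0607
```

```bash
python3 - <<'E'
from h import *
st();tilt();c=look("wrist","w34"); st()
E
```

```text
t 30.07 tcp [520.2 296.5  88.5] phi -4.66 gap 60.7 F [-1.  -0.5 -1.4] q [0.37 0.28 1.72 0.04 1.13 0.43]
tool z xy (deg) [-0.3   1.87]
t 30.12 tcp [520.1 296.1  88.4] phi -4.68 gap 60.7 F [-0.6 -0.  -1.6] q [0.37 0.28 1.72 0.04 1.13 0.43]
```

View pics/w34.png

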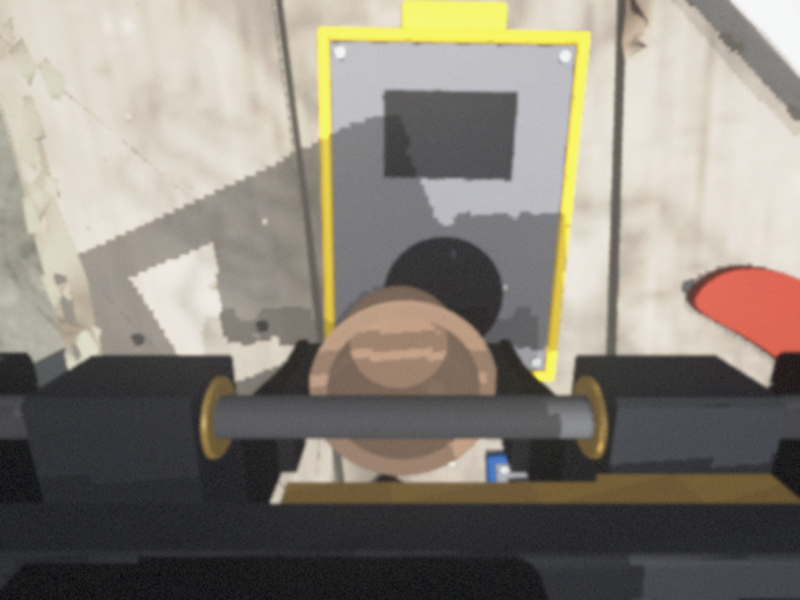

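Emit:
drive_tool --rows "8 2 -6 0 54;8 2 -6 0 54;6 0 -8 0 54;0 0 -8 0 54;0 0 -8 0 54;0 0 0 0 54;0 0 0 0 54"

```text
clock: 30.7
tcp_pos: [0.5414, 0.2956, 0.0476]
ee_rot: [-0.015, 0.999, -0.043, -0.005]
contact_force: [0.1, -0.3, -0.6]
finger_gap: 0.0607
```

```bash
python3 - <<'E'
from h import *
st();tilt();c=look("wrist","w35"); st()
crop(c,180,140,340,310,4,"pics/w35c.png")
E
```

```text
t 30.7 tcp [541.4 295.6  47.6] phi -4.91 gap 60.7 F [ 0.1 -0.3 -0.6] q [0.35 0.38 1.68 0.04 1.08 0.42]
tool z xy (deg) [-0.54  1.73]
t 30.75 tcp [541.  295.5  47.4] phi -4.9 gap 60.5 F [-0.4  0.1 -1.2] q [0.35 0.38 1.69 0.04 1.08 0.42]
```

View pics/w35c.png

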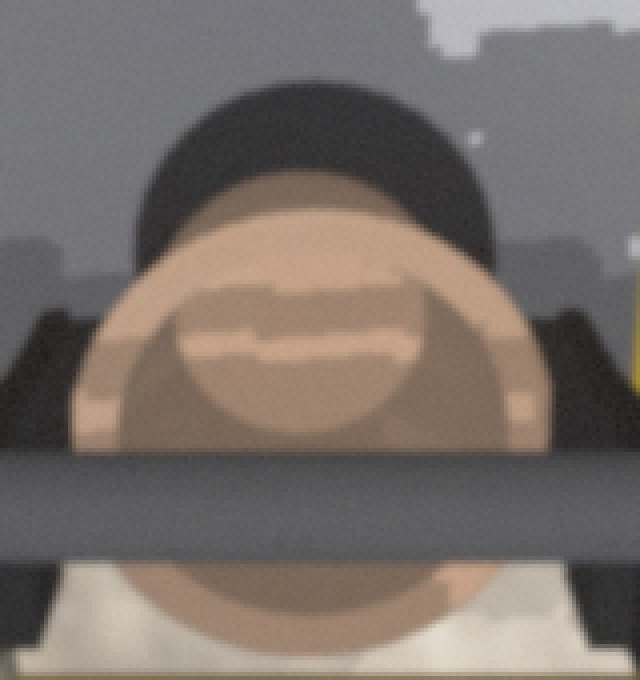

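Emit:
drive_tool --rows "1 3 -4 0 54;1 2 -4 0 54;0 0 -3 0 54;0 0 0 0 54"

```text
clock: 31.08
tcp_pos: [0.5434, 0.3015, 0.0365]
ee_rot: [-0.015, 0.999, -0.043, -0.005]
contact_force: [-0.4, -0.4, -1.7]
finger_gap: 0.0609
```

```bash
python3 - <<'E'
from h import *
st();tilt();c=look("wrist","w36"); st()
crop(c,180,140,340,310,4,"pics/w36c.png")
E
```

```text
t 31.08 tcp [543.4 301.5  36.5] phi -4.88 gap 60.9 F [-0.4 -0.4 -1.7] q [0.36 0.4  1.68 0.04 1.06 0.43]
tool z xy (deg) [-0.49  1.75]
t 31.13 tcp [543.5 301.6  36.8] phi -4.88 gap 60.6 F [-0.2 -0.4 -0.8] q [0.36 0.4  1.68 0.04 1.06 0.43]
```

View pics/w36c.png

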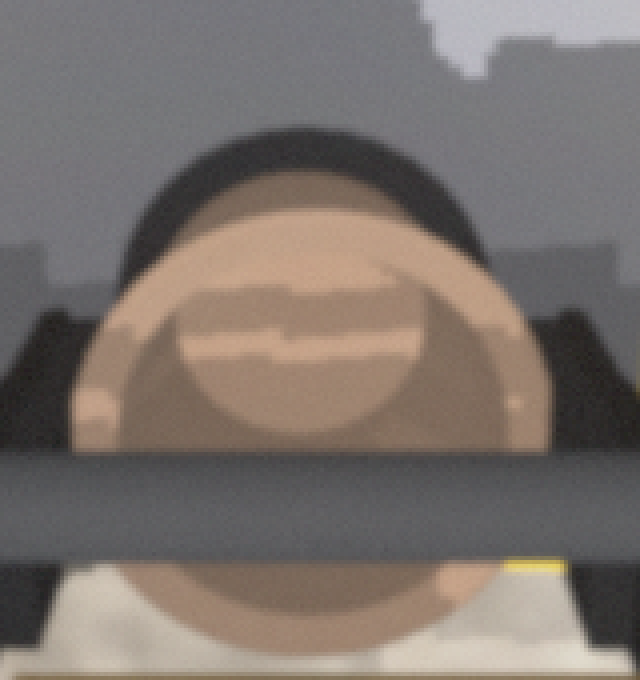

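```bash
python3 - <<'E'
from h import *
c=pickle.load(open("pics/w36.pkl","rb"))
p=lambda u,v,z:(plane(c,[[180+u/4-.5,140+v/4-.5]],z)*1000).round(1)
print(p(307,127,.004),p(302,168,.0075))
m=c["frame"].max(2);
# circle fit to disc boundary points
import numpy as np
pts=[]
for u in range(212,300,4):
    col=m[150:215,u].astype(int)
    k=np.where(col<75)[0]
    if len(k) and k[0]<50 and (col[k[0]:k[0]+3]<75).all(): pts.append((u,150+k[0]-.5))
P=plane(c,np.array(pts),.004)[:,:2]*1000
A=np.c_[2*P,np.ones(len(P))];s=np.linalg.lstsq(A,(P**2).sum(1),rcond=None)[0];print("disc",s[:2],np.sqrt(s[2]+s[:2]@s[:2]),len(P))
E
```

```text
[[544.3 331.8   4. ]] [[543.  325.7   7.5]]
disc [540.91355158 299.07439414] 32.33821905326875 21
```

Emit:
drive_tool --rows "-0.5 -0.5 -2 0 54;0 0 -2 0 54;0 0 -1 0 54;0 0 0 0 54"

```text
clock: 31.47
tcp_pos: [0.5434, 0.3019, 0.0341]
ee_rot: [-0.016, 0.999, -0.042, -0.004]
contact_force: [-0.7, -0.5, -0.5]
finger_gap: 0.0614
```

```bash
python3 - <<'E'
from h import *
st();tilt();c=look("wrist","w37"); st()
crop(c,180,140,340,310,4,"pics/w37c.png")
E
```

```text
t 31.47 tcp [543.4 301.9  34.1] phi -4.84 gap 61.4 F [-0.7 -0.5 -0.5] q [0.36 0.4  1.68 0.04 1.06 0.43]
tool z xy (deg) [-0.42  1.81]
t 31.52 tcp [543.6 301.9  34.1] phi -4.84 gap 60.7 F [ 0.7 -0.3 -0.9] q [0.36 0.4  1.68 0.04 1.06 0.43]
```

View pics/w37c.png

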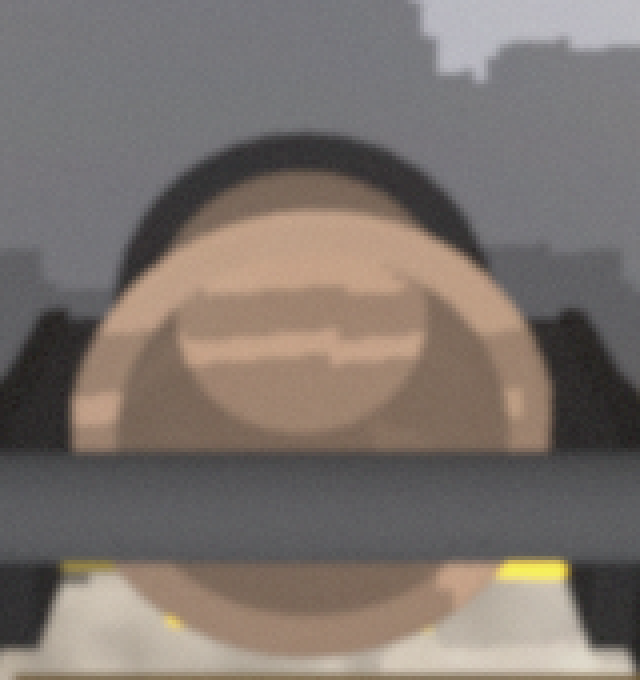

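Emit:
drive_tool --rows "0 0 -1.5 0 54;0 0 0 0 54;0 0 0 0 66;0 0 0 0 70;0 0 0 0 74;0 0 0 0 74;0 0 8 0 74;0 0 15 0 80;0 0 20 0 87;0 0 20 0 87;0 0 20 0 87;0 0 20 0 87;0 0 0 0 87"

```text
clock: 32.6
tcp_pos: [0.5425, 0.3011, 0.1412]
ee_rot: [-0.015, 0.999, -0.043, -0.005]
contact_force: [0.6, 0.5, 0.8]
finger_gap: 0.0866
```

```bash
python3 - <<'E'
from h import *
st();tilt();c=look("wrist","w38"); st()
E
```

```text
t 32.6 tcp [542.5 301.1 141.2] phi -4.88 gap 86.6 F [0.6 0.5 0.8] q [0.36 0.27 1.62 0.03 1.24 0.44]
tool z xy (deg) [-0.5   1.78]
t 32.65 tcp [541.8 300.8 139.3] phi -4.88 gap 87.0 F [ 0.2 -0.   1.2] q [0.36 0.27 1.62 0.03 1.24 0.44]
```

View pics/w38.png

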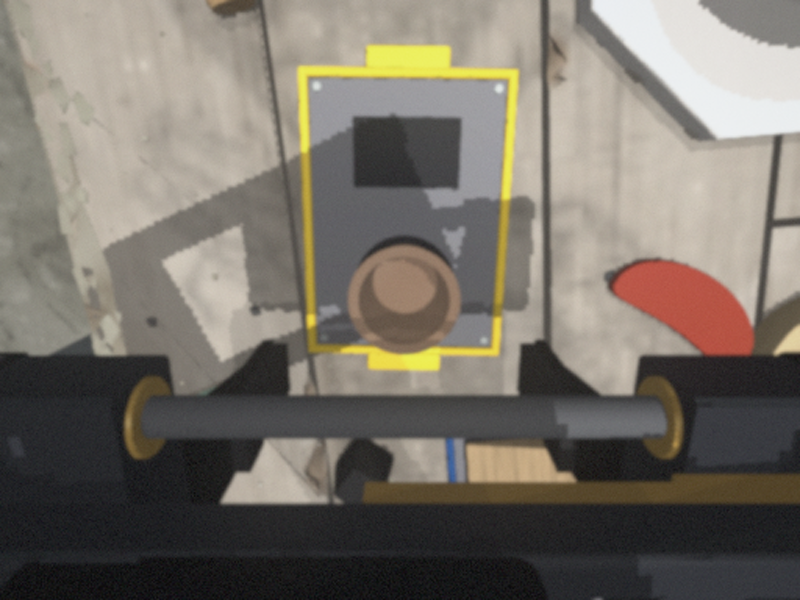

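Emit:
drive_tool --rows "-8 -10 6 0.036 87;-8 -18 5 0.036 87;-8 -18 5 0.036 87;-8 -18 5 0.036 87;-8 -18 5 0.036 87;-8 -18 2 0.036 87;-8 -18 2 0.036 87;-8 -18 2 0.036 87;-8 -18 2 0.036 87;-8 -18 2 0.036 87;-8 -18 2 0.036 87;-8 -18 2 0.036 87;-6 -18 2 0.036 87;-5 -18 2 0.036 87;0 -18 2 0.036 87;0 -18 2 0.036 87;0 -18 2 0.036 87;0 -18 2 0.036 87;0 -18 2 0.036 87;0 -18 2 0.036 87"

```text
clock: 34.32
tcp_pos: [0.4146, -0.064, 0.1765]
ee_rot: [-0.012, 0.943, 0.331, -0.024]
contact_force: [-0.4, -0.5, -0.4]
finger_gap: 0.0867
```

```bash
python3 - <<'E'
from h import *
st();tilt()
E
```

```text
t 34.32 tcp [414.6 -64.  176.5] phi 38.72 gap 86.7 F [-0.4 -0.5 -0.4] q [-0.33 -0.2   2.04 -0.01  1.36 -1.  ]
tool z xy (deg) [-3.08  0.36]
```

Emit:
drive_tool --rows "0 -18 0 0.038 87;0 -18 0 0.038 87;0 -18 0 0.038 87;0 -18 0 0.038 87;0 -18 0 0.038 87;0 -18 0 0.038 87;0 -18 0 0.038 87;0 -18 0 0.038 87;0 -18 0 0.038 87;0 -18 0 0.038 87;0 -18 0 0.038 87;0 -18 0 0.038 87;0 -18 0 0.038 87;0 -18 0 0.038 87;0 -18 0 0.038 87;0 -18 0 0.038 87;0 -15 0 0.038 87;0 -5 0 0 87;0 0 0 0 87;0 0 0 0 87"

```text
clock: 35.98
tcp_pos: [0.4015, -0.383, 0.154]
ee_rot: [-0.017, 0.78, 0.624, -0.034]
contact_force: [1.0, 0.1, -0.6]
finger_gap: 0.0872
```

```bash
python3 - <<'E'
from h import *
st();tilt();c=look("wrist","w39");st()
E
```

```text
t 35.98 tcp [ 401.5 -383.   154. ] phi 77.4 gap 87.2 F [ 1.   0.1 -0.6] q [-0.86  0.15  1.74 -0.07  1.29 -2.19]
tool z xy (deg) [-4.22 -0.89]
t 36.03 tcp [ 401.5 -382.7  153.9] phi 77.42 gap 87.0 F [-0.1 -0.1 -0.5] q [-0.86  0.15  1.74 -0.07  1.29 -2.19]
```

View pics/w39.png

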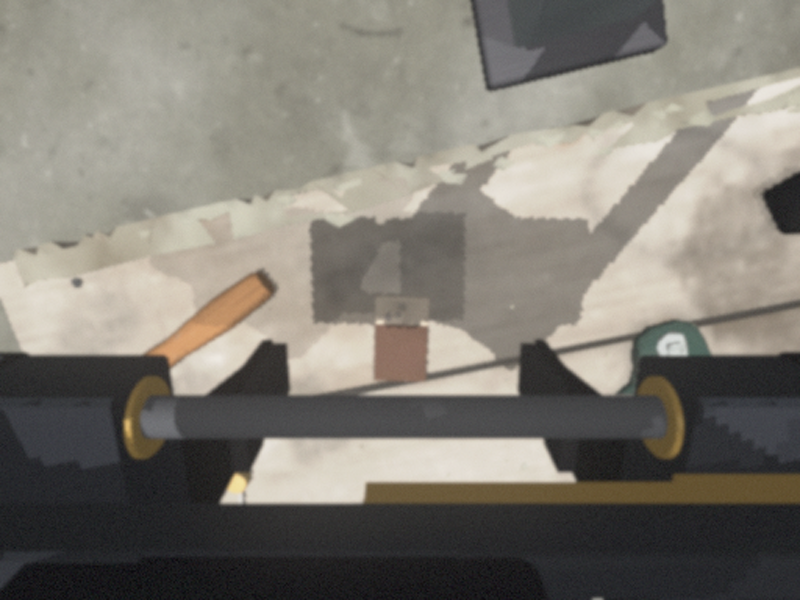

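```bash
python3 - <<'E'
from h import *
c=pickle.load(open("pics/w39.pkl","rb"))
crop(c,225,180,290,250,8,"pics/w39c.png")
E
```

```text
(no output)
```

View pics/w39c.png

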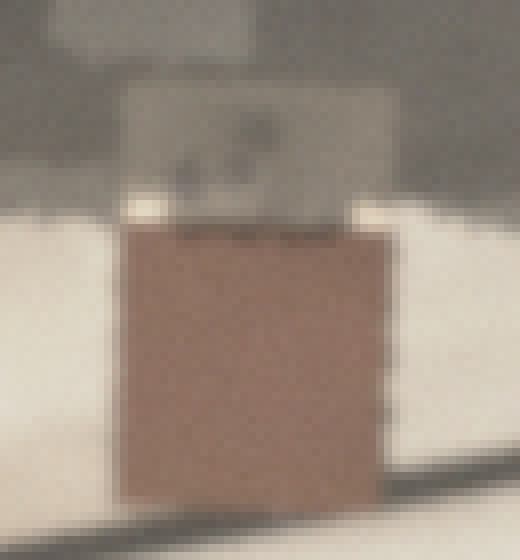

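```bash
python3 - <<'E'
from h import *
c=pickle.load(open("pics/w39.pkl","rb"))
p=plane(c,np.array([(122,80),(400,83),(383,512),(120,502)])/8+[225,180]-.5,.008)*1000
print(p.round(1).tolist(),p.mean(0).round(1))
for i in range(4):
    d=p[(i+1)%4]-p[i];print(np.linalg.norm(d).round(1),np.degrees(np.arctan2(d[1],d[0])).round(1))
E
```

```text
[[401.7, -409.1, 8.0], [410.0, -372.7, 8.0], [469.3, -387.7, 8.0], [460.3, -423.3, 8.0]] [ 435.3 -398.2    8. ]
37.3 77.1
61.2 -14.2
36.7 -104.2
60.4 166.4
```

Emit:
drive_tool --rows "6 -3 -8 -0.015 62;6 -3 -8 0 62;6 -3 -8 0 62;6 -3 -8 0 62;6 -2 -8 0 62;3 0 -8 0 62;0 0 -8 0 62;0 0 -8 0 62;0 0 -8 0 62;0 0 -8 0 62;0 0 -8 0 62;0 0 -8 0 62;0 0 -8 0 62;0 0 0 0 62;0 0 0 0 62"

```text
clock: 37.28
tcp_pos: [0.4376, -0.393, 0.0359]
ee_rot: [-0.02, 0.785, 0.619, -0.033]
contact_force: [-0.2, -1.3, 0.1]
finger_gap: 0.062
```

```bash
python3 - <<'E'
from h import *
st();tilt();c=look("wrist","w40");st()
E
```

```text
t 37.28 tcp [ 437.6 -393.    35.9] phi 76.55 gap 62.0 F [-0.2 -1.3  0.1] q [-0.83  0.37  1.71 -0.07  1.1  -2.13]
tool z xy (deg) [-4.39 -0.6 ]
t 37.33 tcp [ 437.5 -392.9   35.8] phi 76.55 gap 62.2 F [-0.6  1.  -0.2] q [-0.83  0.37  1.71 -0.07  1.1  -2.13]
```

View pics/w40.png

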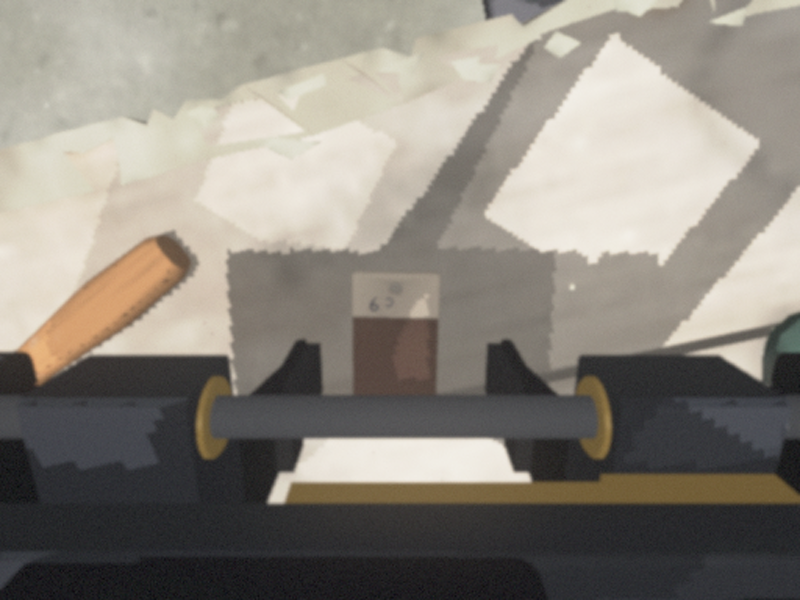

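Emit:
drive_tool --rows "-1 -3 -10 0 62;-1 -2 -10 0 62;0 0 -7 0 62;0 0 -3 0 62;0 0 0 0 62"

```text
clock: 37.75
tcp_pos: [0.436, -0.3997, 0.0043]
ee_rot: [-0.018, 0.785, 0.618, -0.033]
contact_force: [-0.4, 0.5, -1.4]
finger_gap: 0.0621
```

```bash
python3 - <<'E'
from h import *
st();tilt();c=look("wrist","w41");st()
E
```

```text
t 37.75 tcp [ 436.  -399.7    4.3] phi 76.54 gap 62.1 F [-0.4  0.5 -1.4] q [-0.84  0.43  1.72 -0.07  1.04 -2.13]
tool z xy (deg) [-4.28 -0.73]
t 37.8 tcp [ 436.  -399.6    4.5] phi 76.54 gap 62.1 F [-0.1  0.3 -0.3] q [-0.84  0.43  1.72 -0.07  1.04 -2.13]
```

View pics/w41.png

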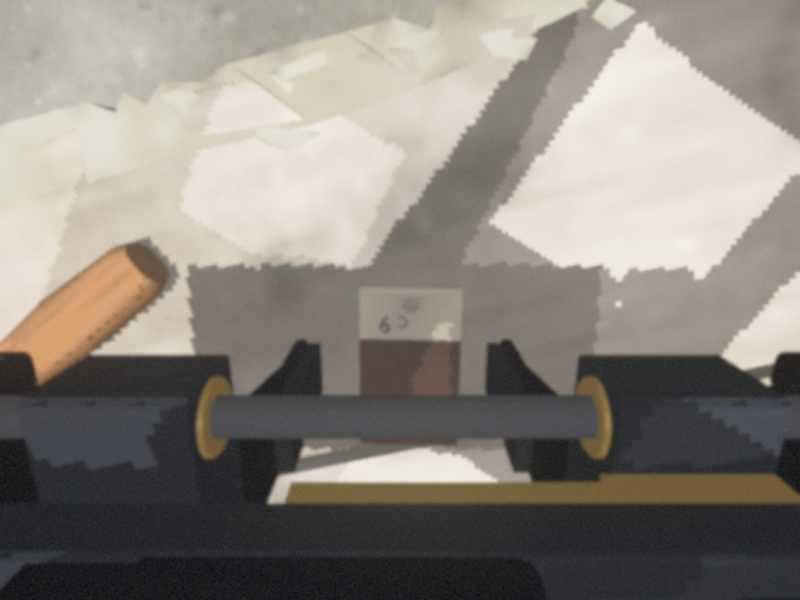

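Emit:
drive_tool --rows "0 2 -1 0 62;0 0 0 0 40;0 0 0 0 34;0 0 0 0 32;0 0 0 0 32;0 0 0 0 32;0 0 0 0 32" --force 15

```text
clock: 38.38
tcp_pos: [0.437, -0.3979, 0.0048]
ee_rot: [-0.017, 0.785, 0.619, -0.033]
contact_force: [0.1, -0.1, 0.0]
finger_gap: 0.0375
```

```bash
python3 - <<'E'
from h import *
st();tilt();c=look("wrist","w42");st()
E
```

```text
t 38.38 tcp [ 437.  -397.9    4.8] phi 76.56 gap 37.5 F [ 0.1 -0.1  0. ] q [-0.83  0.42  1.72 -0.07  1.04 -2.13]
tool z xy (deg) [-4.2  -0.82]
t 38.43 tcp [ 437.  -398.     4.8] phi 76.56 gap 37.5 F [-0.2 -0.2 -0.2] q [-0.83  0.42  1.72 -0.07  1.04 -2.13]
```

View pics/w42.png

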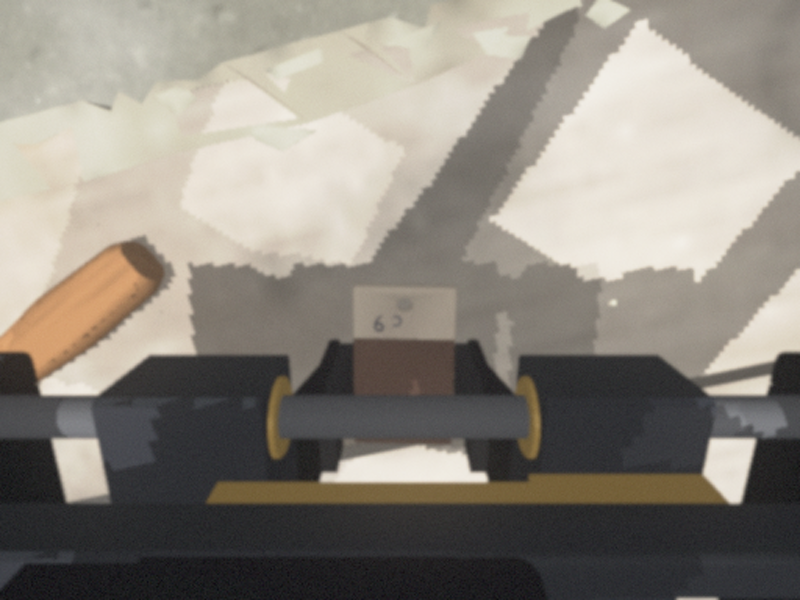

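Emit:
drive_tool --rows "0 0 0 0 32;0 0 5 0 32;0 0 10 0 32;0 0 15 0 32;0 0 15 0 32;0 0 15 0 32;0 0 0 0 32" --force 25

```text
clock: 39.02
tcp_pos: [0.4363, -0.3972, 0.0693]
ee_rot: [-0.018, 0.785, 0.619, -0.033]
contact_force: [1.0, -0.2, 0.8]
finger_gap: 0.0372
```

```bash
python3 - <<'E'
from h import *
st();tilt();c=look("wrist","w43");st()
c=pickle.load(open("pics/w42.pkl","rb"))
a=plane(c,np.array([(353,287),(457,288)])/1.5625-.5,.008)*1000;print(a,np.linalg.norm(a[1]-a[0]),a.mean(0)+31*np.array([np.cos(np.radians(-13.5)),np.sin(np.radians(-13.5)),0]))
E
```

```text
t 39.02 tcp [ 436.3 -397.2   69.3] phi 76.56 gap 37.2 F [ 1.  -0.2  0.8] q [-0.83  0.33  1.7  -0.07  1.15 -2.14]
tool z xy (deg) [-4.27 -0.74]
t 39.07 tcp [ 435.9 -396.8   68. ] phi 76.56 gap 37.1 F [ 0.9  0.3 -0.3] q [-0.83  0.33  1.7  -0.07  1.15 -2.14]
[[ 402.05354512 -409.44794877    8.        ]
 [ 410.85307889 -373.30097974    8.        ]] 37.20262309149541 [ 436.59677953 -398.61127053    8.        ]
```

View pics/w43.png

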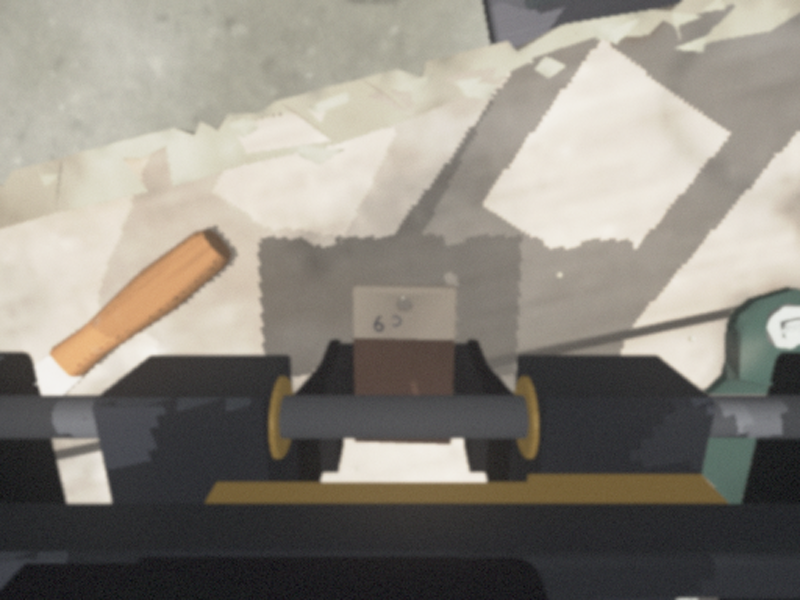

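Emit:
drive_tool --rows "-5 5 20 0 32;-5 10 20 0 32;-5 15 20 0 32;-5 18 20 0 32;0 18 5 0 32;0 18 5 0 32;0 18 0 0 32;0 18 0 0 32;0 18 0 0 32;0 18 0 0 32;0 18 0 0 32;0 18 0 0 32;0 18 0 0 32;0 18 0 0 32;0 18 0 0 32;0 18 0 0 32;0 18 0 0 32;0 18 0 0 32;0 18 0 0 32;0 18 0 0 32"

```text
clock: 40.73
tcp_pos: [0.4055, -0.0442, 0.1485]
ee_rot: [-0.026, 0.787, 0.616, -0.035]
contact_force: [-0.1, -0.4, 0.5]
finger_gap: 0.0368
```

```bash
python3 - <<'E'
from h import *
st();tilt()
E
```

```text
t 40.73 tcp [405.5 -44.2 148.5] phi 76.16 gap 36.8 F [-0.1 -0.4  0.5] q [-0.28 -0.17  2.07 -0.03  1.32 -1.6 ]
tool z xy (deg) [-5.02 -0.18]
```

Emit:
drive_tool --rows "6 20 1 0.007 32;6 20 1 0.007 32;6 20 1 0.007 32;6 20 1 0.007 32;6 20 1 0.007 32;6 20 1 0.007 32;6 20 1 0.007 32;6 20 1 0.007 32;6 20 1 0.007 32;6 20 1 0.007 32;6 20 1 0.007 32;6 20 1 0.007 32;6 20 1 0.007 32;6 20 1 0.007 32;6 20 1 0.007 32;6 20 1 0.007 32;6 20 1 0.007 32;6 20 1 0.007 32;0 10 0 0 32;0 0 0 0 32"

```text
clock: 42.4
tcp_pos: [0.5061, 0.347, 0.1501]
ee_rot: [-0.028, 0.743, 0.667, -0.047]
contact_force: [0.2, -0.7, -0.4]
finger_gap: 0.0374
```

```bash
python3 - <<'E'
from h import *
st();tilt();c=look("wrist","w44");st()
E
```

```text
t 42.4 tcp [506.1 347.  150.1] phi 83.87 gap 37.4 F [ 0.2 -0.7 -0.4] q [ 0.46  0.33  1.53  0.03  1.38 -1.01]
tool z xy (deg) [-6.13 -1.15]
t 42.45 tcp [505.9 346.  149.9] phi 83.86 gap 36.7 F [-0.7 -0.6 -0.5] q [ 0.46  0.33  1.53  0.03  1.38 -1.01]
```

View pics/w44.png

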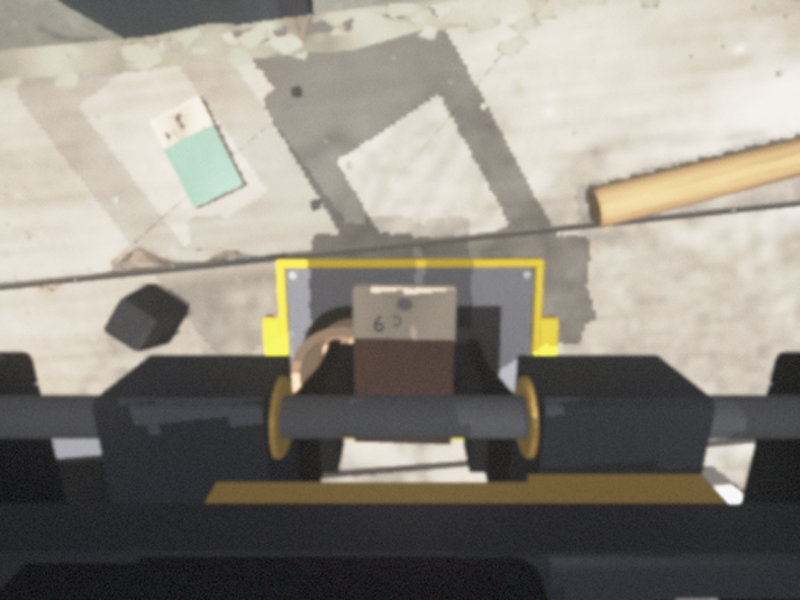

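Emit:
drive_tool --rows "-28 0 0 0 32;-28 0 0 0 32;-28 0 0 0 32;-28 0 0 0 32;0 0 0 0 32;9 2 0 0 32;9 2 0 0 32;9 2 0 0 32;9 2 0 0 32;9 2 0 0 32;9 2 0 0 32;9 2 0 0 32;9 2 0 0 32;9 2 0 0 32;9 2 0 0 32;9 2 0 0 32;9 2 0 0 32;9 2 0 0 32;9 2 0 0 32;0 0 0 0 32"

```text
clock: 44.12
tcp_pos: [0.546, 0.3618, 0.1416]
ee_rot: [-0.025, 0.75, 0.659, -0.048]
contact_force: [0.1, 0.3, -0.9]
finger_gap: 0.0371
```

```bash
python3 - <<'E'
from h import *
st();tilt()
E
```

```text
t 44.12 tcp [546.  361.8 141.6] phi 82.65 gap 37.1 F [ 0.1  0.3 -0.9] q [ 0.45  0.44  1.42  0.02  1.4  -0.99]
tool z xy (deg) [-6.04 -1.45]
```

Emit:
drive_tool --rows "2 7 -10 0.027 32;2 7 -12 0 32;0 7 -12 0 32;0 0 -12 0 32;0 0 -12 0 32;0 0 -12 0 32;0 0 -12 0 32;0 0 -12 0 32;0 0 0 0 32;0 0 0 0 32"

```text
clock: 44.95
tcp_pos: [0.5517, 0.381, 0.0343]
ee_rot: [-0.025, 0.743, 0.667, -0.051]
contact_force: [0.5, 0.2, 0.3]
finger_gap: 0.0369
```

```bash
python3 - <<'E'
from h import *
st();tilt();c=look("wrist","w45");st()
E
```

```text
t 44.95 tcp [551.7 381.   34.3] phi 83.93 gap 36.9 F [0.5 0.2 0.3] q [ 0.48  0.59  1.42  0.02  1.25 -1.  ]
tool z xy (deg) [-6.28 -1.78]
t 45.0 tcp [551.3 380.8  34.1] phi 83.93 gap 37.0 F [ 0.5  0.3 -1.9] q [ 0.48  0.59  1.42  0.02  1.25 -1.  ]
```

View pics/w45.png

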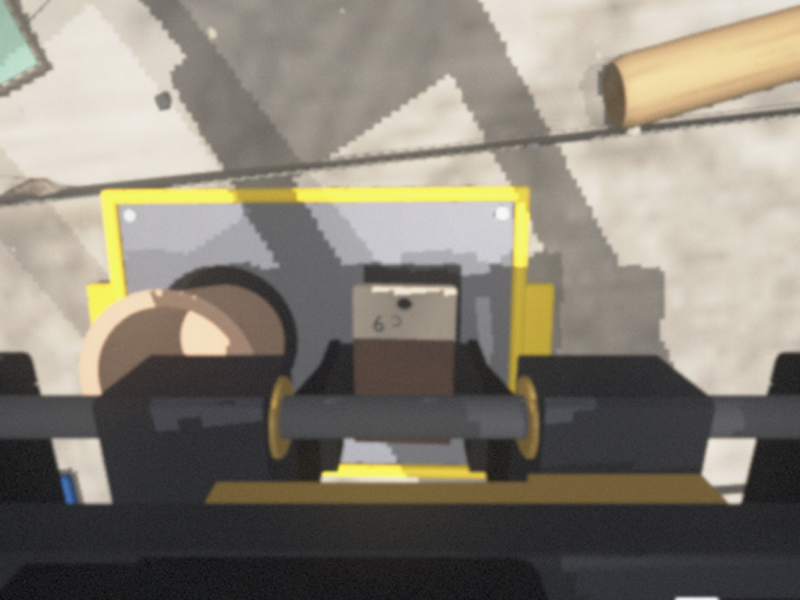

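Emit:
drive_tool --rows "-1 2 -8 0.005 32;0 0 -8 0 32;0 0 -3 0 32;0 0 0 0 32;0 0 0 0 32"

```text
clock: 45.42
tcp_pos: [0.552, 0.3839, 0.016]
ee_rot: [-0.024, 0.741, 0.669, -0.049]
contact_force: [0.4, -0.7, -1.1]
finger_gap: 0.0374
```

```bash
python3 - <<'E'
from h import *
st();tilt();c=look("wrist","w46");st()
crop(c,210,155,310,255,6,"pics/w46c.png")
E
```

```text
t 45.42 tcp [552.  383.9  16. ] phi 84.24 gap 37.4 F [ 0.4 -0.7 -1.1] q [ 0.48  0.61  1.42  0.02  1.22 -1.  ]
tool z xy (deg) [-6.06 -1.71]
t 45.47 tcp [552.  383.9  16. ] phi 84.23 gap 37.0 F [-0.5 -0.2 -0.9] q [ 0.48  0.61  1.42  0.02  1.22 -1.  ]
```

View pics/w46c.png

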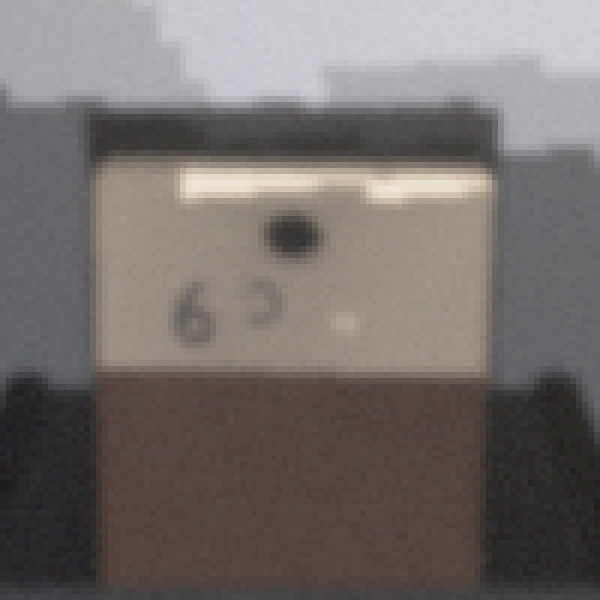

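Emit:
drive_tool --rows "-2 0 -3 0 32;0 0 -2 0 32;0 0 0 0 32"

```text
clock: 45.72
tcp_pos: [0.5506, 0.3843, 0.0117]
ee_rot: [-0.024, 0.741, 0.669, -0.048]
contact_force: [-0.2, 0.4, -0.1]
finger_gap: 0.0372
```

```bash
python3 - <<'E'
from h import *
st();tilt();c=look("wrist","w47");st()
crop(c,210,155,310,255,6,"pics/w47c.png")
E
```

```text
t 45.72 tcp [550.6 384.3  11.7] phi 84.23 gap 37.2 F [-0.2  0.4 -0.1] q [ 0.48  0.62  1.43  0.02  1.21 -1.  ]
tool z xy (deg) [-5.97 -1.66]
t 45.77 tcp [550.6 384.3  11.9] phi 84.23 gap 37.4 F [-0.3 -0.  -0.6] q [ 0.48  0.62  1.43  0.02  1.21 -1.  ]
```

View pics/w47c.png

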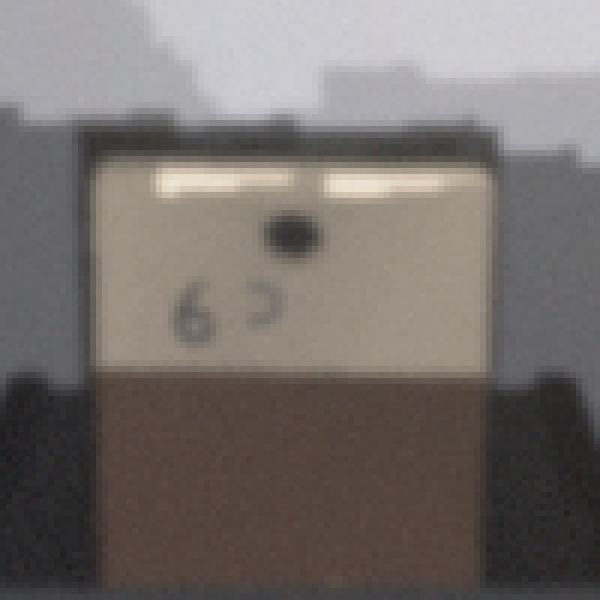

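Emit:
drive_tool --rows "-0.5 -0.5 -2 0 32;0 0 -2 0 32;0 0 -1 0 32;0 0 0 0 32"

```text
clock: 46.1
tcp_pos: [0.5505, 0.384, 0.0089]
ee_rot: [-0.024, 0.741, 0.669, -0.048]
contact_force: [-0.5, -0.1, 1.0]
finger_gap: 0.0369
```

```bash
python3 - <<'E'
from h import *
st();tilt();c=look("wrist","w48");st()
crop(c,210,155,310,255,6,"pics/w48c.png")
E
```

```text
t 46.1 tcp [550.5 384.    8.9] phi 84.23 gap 36.9 F [-0.5 -0.1  1. ] q [ 0.48  0.62  1.43  0.02  1.2  -1.  ]
tool z xy (deg) [-5.93 -1.64]
t 46.15 tcp [550.7 384.1   8.9] phi 84.23 gap 37.1 F [-0.2 -1.2  0.3] q [ 0.48  0.62  1.43  0.02  1.2  -1.  ]
```

View pics/w48c.png

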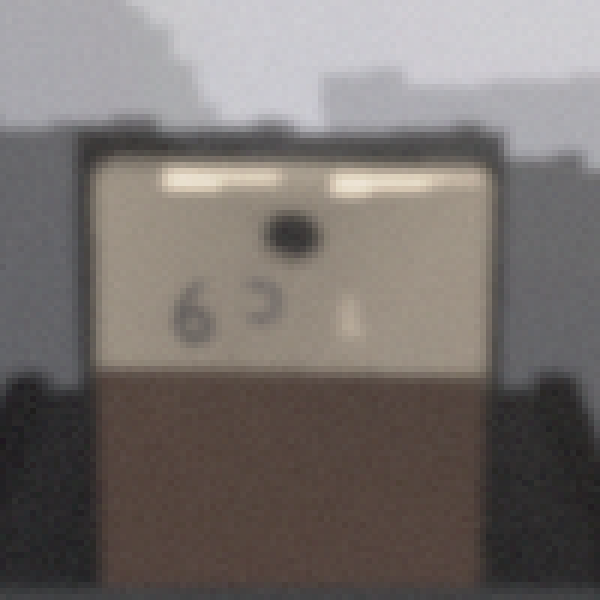

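```bash
python3 - <<'E'
from h import *
c=pickle.load(open("pics/w48.pkl","rb"))
p=lambda u,v,z:(plane(c,[[210+u/6-.5,155+v/6-.5]],z)*1000).round(1)[0]
a=p(292,138,.004);b=p(292,160,.012);print(a,b,a-b)
print(p(292,150,.004))
E
```

```text
[517.3 386.1   4. ] [518.2 386.3  12. ] [-0.9 -0.2 -8. ]
[518.5 386.    4. ]
```

Emit:
drive_tool --rows "0 0 -1 0 32;0 0 0 0 32;0 0 0 0 48;0 0 0 0 50;0 0 0 0 50;0 0 0 0 50;0 0 6 0 50;0 0 12 0 50;0 0 20 0 50;0 0 25 0 50;0 0 25 0 50;0 0 25 0 50;-10 0 20 0 50;-10 0 20 0 50;0 0 0 0 50"

```text
clock: 47.4
tcp_pos: [0.5284, 0.3827, 0.172]
ee_rot: [-0.024, 0.742, 0.669, -0.048]
contact_force: [1.2, 0.3, 1.4]
finger_gap: 0.0503
```

```bash
python3 - <<'E'
from h import *
st();tilt();c=look("wrist","w49");st()
E
```

```text
t 47.4 tcp [528.4 382.7 172. ] phi 84.18 gap 50.3 F [1.2 0.3 1.4] q [ 0.49  0.4   1.4   0.02  1.44 -0.98]
tool z xy (deg) [-5.95 -1.63]
t 47.45 tcp [528.6 382.4 170.3] phi 84.18 gap 50.3 F [0.3 0.9 0.9] q [ 0.49  0.41  1.4   0.02  1.44 -0.98]
```

View pics/w49.png

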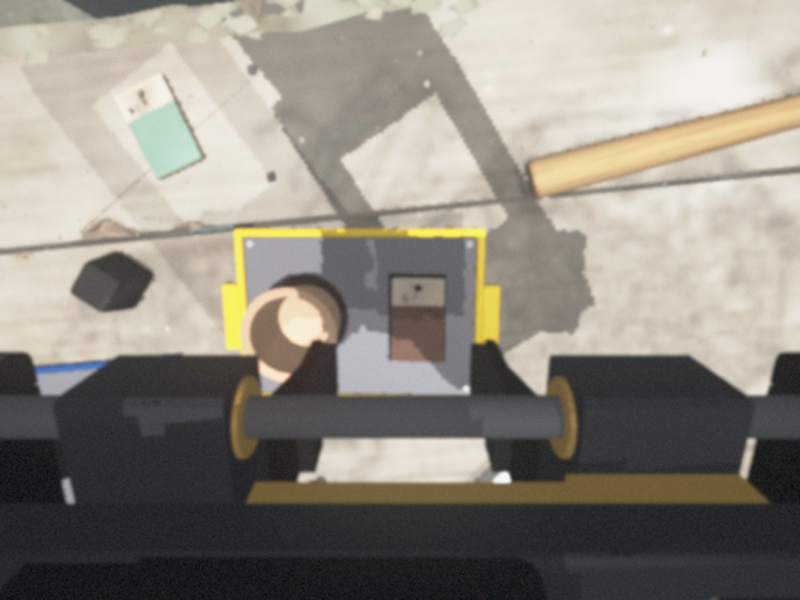

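Emit:
drive_tool --rows "-15 20 5 0 50;-15 20 5 0 50;-15 20 5 0 50;-15 20 5 0 50;-15 20 5 0 50;-15 20 0 0 50;-15 20 0 0 50;-15 20 0 0 50;0 0 0 0 50;0 0 0 0 50"

```text
clock: 48.28
tcp_pos: [0.4034, 0.5443, 0.1901]
ee_rot: [-0.023, 0.743, 0.666, -0.052]
contact_force: [-0.8, 0.1, -0.1]
finger_gap: 0.0501
```

```bash
python3 - <<'E'
from h import *
st();c=look("top","t50");s=look("scene","s50")
crop(c,95,125,255,245,5,"pics/t50c.png")
crop(s,130,110,300,200,4,"pics/s50c.png")
f=c["frame"].astype(int)
b=pickle.load(open("pics/top0.pkl","rb"))
# top-camera estimates vs outlines (same camera)
E
```

```text
t 48.28 tcp [403.4 544.3 190.1] phi 83.9 gap 50.1 F [-0.8  0.1 -0.1] q [ 0.79  0.44  1.31  0.05  1.49 -0.68]
```

View pics/t50c.png

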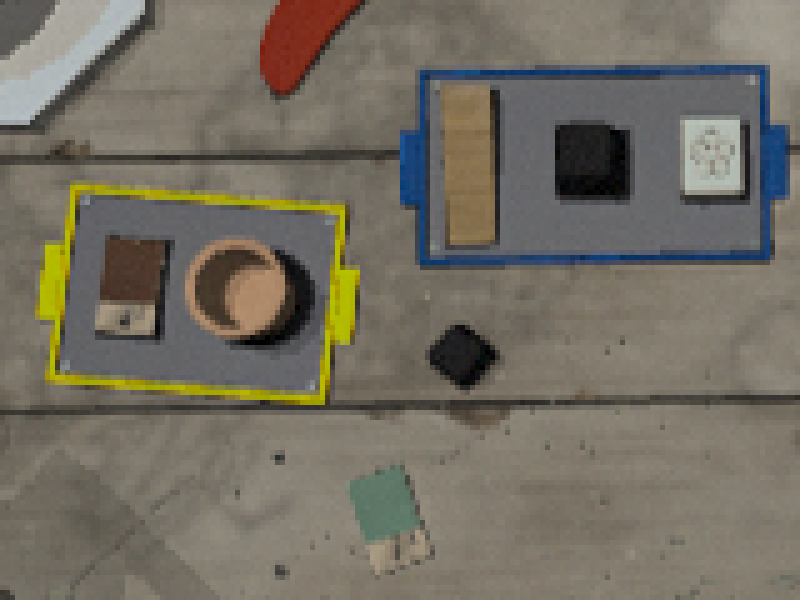

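View pics/s50c.png

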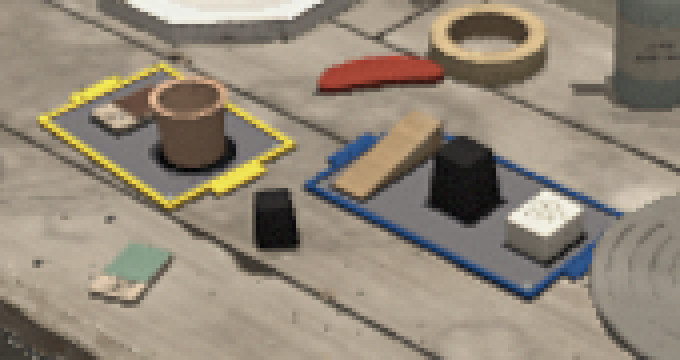

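```bash
python3 - <<'E'
from h import *
c=pickle.load(open("pics/t50.pkl","rb"))
q=lambda pts,z:(plane(c,np.array(pts)/5+[95,125]-.5,z)*1000)
def rp(n,pts,z,ref):
    m=q(pts,z).mean(0)[:2];print(n,m.round(1),"minus outline(top cam)",(m-ref).round(1))
rp("mould",[(681,118),(741,118),(743,194),(682,194)],.030,np.array([624.5,5.3]))
rp("stopper",[(556,123),(612,123),(612,177),(556,177)],.054,np.array([624,85.8]))
rp("cup",[(185,289),(290,289),(238,237),(238,341)],.057,np.array([539.8,301.6]))
rp("tile",[(107,237),(166,241),(157,337),(97,333)],.012,np.array([548,383.6]))
p=q([(441,86),(492,86)],.030);t=q([(446,243),(496,242)],.004);print("wedge",((p.mean(0)+t.mean(0))/2).round(1),p.round(1).tolist(),t.round(1).tolist())
E
```

```text
mould [623.5   6.3] minus outline(top cam) [-1.  1.]
stopper [623.6  85.8] minus outline(top cam) [-0.4 -0. ]
cup [538.3 300.7] minus outline(top cam) [-1.5 -0.9]
tile [547.  381.9] minus outline(top cam) [-1.  -1.7]
wedge [622.8 164.5  17. ] [[672.0, 180.3, 30.0], [671.6, 147.5, 30.0]] [[573.7, 181.5, 4.0], [573.8, 148.9, 4.0]]
```

```bash
python3 - <<'E'
from bench import r
print(r.sign_off(), r.get_obs()["clock"])
E
```

```text
the job is handed in; nothing more can be done
the job is handed in; nothing more can be done
```

Both kits are made up, and I handed the job in at about 48 s of the 136 s allowed.

I placed the pieces in the order asked. The sprig mould, the largest front stopper and the long wedge went in the blue tray, then the test cup and the brown tile in the yellow tray. All five stand upright and released.

- **Placement:** In the last top view the mould, stopper, cup and tile lie within about 2 mm of their own outlines (worst is the tile, 1.7 mm along y). The wedge, against the outline averaged over the views, came out about 3 mm off along its length. That camera read the outlines 1–2 mm short in x, and the wrist close-up before release showed the wedge centred, so I left it.
- **Left alone:** The green tile and the small stopper next to the yellow tray look undisturbed in the last views. I never touched the short wedge or the other small stopper, but they were outside those last crops.
- **Forces:** No reading I took showed more than about 8 N on the tool.
- **Tool lean:** The tool leaned by up to about 6° as the moves added up, most at the tile. It can't be corrected through this interface, so I checked each piece against its outline in the wrist picture just before letting go.
- **Camera disagreement:** The top camera disagreed with the other two by about 2 mm at the blue tray. I placed by the wrist and scene views there.

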